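# Make up a city-bike kit and a race-bike kit at the packing bench

### The job

Make up the two parts kits from the stock in the middle of the bench. The city kit goes in the three-bay cardboard tray: the big platform pedal in the wide bay, and the short stem and the bell each alone in a small bay; the race kit goes in the two-bay tray: the small clip pedal in one bay and the long stem in the other. Lay every part flat on the floor of its bay, the same way up as it lies now, and leave the front lamp, which belongs to neither kit, where it is.

Things in the scene. Friction and masses are not known exactly. Their poses are not given: they have to be found in the camera images.
- city_carton: Fixed low cardboard tray with three bays, 212 mm (x) by 206 mm (y), 22 mm high; all walls 4 mm thick, floor 4 mm thick. Origin: centre of its underside. Wide bay (110 by 198 mm inside) from x = -102 to +8 mm across the whole y width, centre (-47, 0) mm; two small bays (90 by 97 mm inside) from x = +12 to +102 mm, centres (+57, +50.5) and (+57, -50.5) mm. It lies left or right of the stock, turned a little either way.
- race_carton: Fixed low cardboard tray with two equal bays, 158 mm (x) by 212 mm (y), 22 mm high; walls 4 mm thick, floor 4 mm thick. Origin: centre of its underside. One divider along x at y = 0; each bay is 150 mm (x) by 102 mm (y) inside, centres (0, +53) and (0, -53) mm. It lies on the other side of the stock from the three-bay tray.
- platform_pedal: Big pedal with two black ribbed rubber blocks between steel end plates: body 90 mm (x) by 50 mm (y) by 26 mm high, origin at the centre of the body's underside; from its +x end a steel spindle, 13 to 16 mm thick, sticks out 25 mm more, 13 mm above the underside; the part lies flat, axis z up.
- clip_pedal: Small dark metal pedal, no rubber: body 54 mm (x) by 40 mm (y) by 26 mm high, its flanks (facing +y and -y) 42 mm long, origin at the centre of the body's underside; from its +x end a steel spindle, 13 to 16 mm thick, sticks out 25 mm more, 13 mm above the underside; the part lies flat, axis z up.
- short_stem: Dark metal handlebar stem lying with its round steerer clamp upright at the -x end and its handlebar clamp at the +x end, 79 mm long (along x, -39 to +40 mm), 34 mm wide throughout with flat flanks facing +y and -y between the clamp centres (x = -22 to +22 mm), 36 mm high at the ends, the straight part between spans heights 5 to 31 mm. Origin: centre of the underside. The shorter of the two stems.
- long_stem: Dark metal handlebar stem lying with its round steerer clamp upright at the -x end and its handlebar clamp at the +x end, 127 mm long (along x, -63 to +64 mm), 34 mm wide throughout with flat flanks facing +y and -y between the clamp centres (x = -46 to +46 mm), 36 mm high at the ends, the straight part between spans heights 5 to 31 mm. Origin: centre of the underside. The longer of the two stems.
- bell: Round brass bicycle bell, dome upward, 39 mm high; a foot of 28 mm diameter up to 8 mm, then an upright band of 44 mm diameter from 8 to 28 mm above the underside, domed above. Origin: centre of the underside, z up.
- front_lamp: Grey front lamp, a rounded block about 50 by 40 mm, 32 mm high, with a black lens ring of 32 mm diameter at its +x end (64 mm long in all). Origin: near the middle of the underside. Belongs to neither kit: stays where it lies.
There are look-alikes about, which are no part of the job. Leave any orange or turquoise look-alike of the short_stem alone.

How it is judged:
At the end, for the whole second after the job is handed in: Origins: platform pedal in the wide bay, short stem and bell in different small bays, clip pedal and long stem in different bays of the two-bay tray; each under 10 mm above the tray's underside, tilted under 0.15 rad, still (under 0.02 m/s); front lamp moved under 30 mm (x of platform_pedal in the frame of city_carton between -0.102 and 0.008 m and y of platform_pedal in the frame of city_carton between -0.099 and 0.099 m and (((x of short_stem in the frame of city_carton between 0.012 and 0.102 m and y of short_stem in the frame of city_carton between -0.099 and -0.002 m) and (x of bell in the frame of city_carton between 0.012 and 0.102 m and y of bell in the frame of city_carton between 0.002 and 0.099 m)) or ((x of short_stem in the frame of city_carton between 0.012 and 0.102 m and y of short_stem in the frame of city_carton between 0.002 and 0.099 m) and (x of bell in the frame of city_carton between 0.012 and 0.102 m and y of bell in the frame of city_carton between -0.099 and -0.002 m))) and (((x of clip_pedal in the frame of race_carton between -0.075 and 0.075 m and y of clip_pedal in the frame of race_carton between -0.104 and -0.002 m) and (x of long_stem in the frame of race_carton between -0.075 and 0.075 m and y of long_stem in the frame of race_carton between 0.002 and 0.104 m)) or ((x of clip_pedal in the frame of race_carton between -0.075 and 0.075 m and y of clip_pedal in the frame of race_carton between 0.002 and 0.104 m) and (x of long_stem in the frame of race_carton between -0.075 and 0.075 m and y of long_stem in the frame of race_carton between -0.104 and -0.002 m))) and z of each of platform_pedal, short_stem, bell in the frame of city_carton below 0.01 m and angle between each of platform_pedal, short_stem, bell, clip_pedal, long_stem's own z axis and vertical below 0.15 rad and linear speed of each of platform_pedal, short_stem, bell, clip_pedal, long_stem below 0.02 m/s and z of each of clip_pedal, long_stem in the frame of race_carton below 0.01 m and distance of front_lamp from where it was at the start of the episode below 0.03 m); the robot touches nothing.
It fails at once if the front lamp is moved 30 mm or more from where it lay (distance of front_lamp from where it was at the start of the episode above 0.03 m).
It also fails if it takes over 112 s, if anything falls off the work surface, if the arm or the gripper's body presses on something with over 40 N, if the wrist force passes 120 N, or if a joint passes its speed limit or range.

### The arm

A 7-joint arm with a two-finger parallel gripper is mounted at the origin on the work surface. World frame = base frame: x ahead of the robot, y to its left, z up, the work surface at z = 0. Lengths are in m, angles in rad, forces in N, time in s.
With the tool pointing down it reaches from about 0.4 to 0.85 m from the base axis. Payload 10.4 kg.
Tool frame: the origin (TCP) lies at the very end of the fingers, on their centre line; the grasp point (between the pads) lies 19 mm behind it (manip.grip_depth is the distance from the TCP to the grasp point, in m); z points along the fingers, x is the direction in which the jaws open and shut, and the axes are right-handed (so a half turn about z gives the same grasp; the last joint's range is limited). The gripper opens to 85 mm and grips with 20 to 120 N. Pads are 22 mm wide; open, the fingers measure 114 mm over their backs; the gripper's body (76 mm by 85 mm) begins 54 mm behind the grasp point. The pads swing forward as they close: fully open they stand 13 mm farther back than shut.
Start: joints at [-1.193, 0.332, -0.065, 1.46, 0.022, 1.35, -0.088], TCP at [0.244, 0.575, 0.231] pointing down, gripper open.
Joint ranges: [-2.6, 2.6], [-0.5, 2.12], [-1.47, 1.34], [0.16, 2.42], [-1.27, 4.41], [0.06, 2.06], [-2.6, 2.6]. Speed limits (rad/s): [2.22, 2.22, 2.79, 2.79, 3.14, 3.14, 3.14].

### API

Orientations are given as a unit quaternion [x, y, z, w].
In Python, from workcell import manip, cams gives the robot as it stands. The module is installed in compiled form; this text tells all that it offers.
- The arm moves only by the tool move_arm, never from a script. Its arguments are lists of equal length, an entry for each row: "claw": the opening, from 0 (shut) to 1 (fully open); "dp": the shift along the tool's x, y, z as a fraction of full scale, a list of three; "turn": the turn, a rotation vector about the tool's x, y, z as a fraction of full scale, a list of three. A call has 1 to 8 rows; each row shifts and turns the commanded pose from where the row before left it, along the tool's axes as they then stand; what a row does not reach is not made up. Full scale, the value 1, is 200 mm for a shift and 45 degrees for a turn. A row lasts 1/12 s, in which the tool goes at most 41.7 mm and 7.16 degrees, less where a joint would pass 70% of its speed; a pose out of reach is approached as far as the arm can. A call with a number of a shift or a turn outside -1 to 1 is refused whole. A call with a gripper value outside its range is refused whole. The fingers move at their own pace and stop on an object; "grip_force" is the grip in N (left out, the last holds). Time passes only in rows, so rows that do not move let the fingers close. It gives the time, the measured TCP pose, the force and the opening at its end, in the units of the state.
- manip.get_obs(): the state, without advancing time (a new reading comes with each control period).
- cams.camera(name): name is "scene" or "side" or "wrist"; returns the picture (400x640x3 uint8, red, green, blue); there is no depth.
- cams.camera_info(name): a dict with "fx", "fy", "cx", "cy" (pixels), "pose" (4x4, takes a point from camera to world coordinates); the wrist camera has in their place "tool_from_camera" (4x4, takes a point from camera to tool coordinates, whose origin is the TCP and whose axes are the tool frame's). Camera axes: x right, y down, z forward; pixel columns grow to the right and rows downward; lengths in m; the calibration is good to about 2 mm. The wrist camera is an equidistant fisheye: a pixel r from the principal point sees the ray r / f radians off the axis. A picture is of the moment at which its call begins: read the wrist's pose just before it. camera_info takes no time and is no camera call.
- manip.hand_in(): hands the job in, once; it reports no verdict.
The state is a dict: "clock": time; "joint_pos": joint angles; "joint_velocities": joint speeds; "tau": joint torques, N m; "position": TCP position; "ee_rot": TCP orientation; "ft_force": force on the tool from outside, world axes, zero at the start; "torque": the same for the moment, N m; "grip_width": opening from 0.0 (shut) to 1.0 (fully open).
Only numpy, scipy, OpenCV 4.12 (cv2) and the standard library are available. Lean on these libraries where they do the work, as an engineer would, in place of code of your own. Each camera call takes 0.05 s, during which the arm holds its last target.

## Working session

There is one attempt and no reset: what is moved stays moved. The work goes in short steps, Python scripts to look and compute and a tool call to move; the robot and the scene stay as the last step left them, time stands still between calls to the robot, and variables do not carry over. Pictures are saved under pics/ and viewed, and the job is handed in when it is done.

Besides the shell and the picture viewer there is one more tool, called in YAML: its name, and indented under it one key for each argument. move_arm: Moves the arm, as the interface text tells. Shift numbers are shares of 200 mm and turn numbers shares of 45 degrees, none past 1 either way. Its arguments: {"type":"object","properties":{"claw":{"type":"array","items":{"type":"number"}},"dp":{"type":"array","items":{"type":"array","items":{"type":"number"}}},"turn":{"type":"array","items":{"type":"array","items":{"type":"number"}}},"grip_force":{"type":"number"}},"required":["claw","dp","turn"]}

```bash
mkdir -p pics
python3 - <<'E'
from workcell import manip,cams
import cv2,numpy as np
np.set_printoptions(precision=4,suppress=True)
print(manip.get_obs(), manip.grip_depth)
for n in ["scene","side","wrist"]:
    im=cams.camera(n); cv2.imwrite(f"pics/{n}0.png",im[:,:,::-1]); print(n,cams.camera_info(n))
E
```

```text
{'clock': 0.0, 'joint_pos': array([-1.1926,  0.3329, -0.0647,  1.461 ,  0.0216,  1.3499, -0.0885]), 'joint_velocities': array([-0.0008,  0.0003,  0.0002, -0.0017,  0.0009, -0.0011,  0.0016]), 'tau': array([ -0.0001, -62.5452,   0.0489, -39.1606,   0.0162,   0.0098,
         0.    ]), 'position': array([0.2437, 0.5751, 0.2305]), 'ee_rot': array([ 0.8337,  0.5522, -0.0006,  0.0004]), 'ft_force': array([-0.5552,  0.9652,  0.2472]), 'torque': array([-0.0326, -0.0006, -0.0075]), 'grip_width': 1.0025604056465056} 0.0187
scene {'fx': 519.8124827051802, 'fy': 519.8124827051802, 'cx': 308.39913809544703, 'cy': 195.03141668352256, 'pose': array([[-0.3849,  0.5593, -0.7342,  1.7136],
       [ 0.9229,  0.2277, -0.3104,  0.561 ],
       [-0.0065, -0.7971, -0.6038,  1.0585],
       [ 0.    ,  0.    ,  0.    ,  1.    ]])}
side {'fx': 459.2921970278525, 'fy': 459.2921970278525, 'cx': 317.38209943594876, 'cy': 199.34090870806378, 'pose': array([[ 0.9826, -0.1341,  0.1287,  0.2758],
       [-0.1858, -0.6988,  0.6908, -0.9333],
       [-0.0027, -0.7027, -0.7115,  1.0795],
       [ 0.    ,  0.    ,  0.    ,  1.    ]])}
wrist {'fx': 309.70691628693146, 'fy': 309.70691628693146, 'cx': 316.38982876677767, 'cy': 201.1568115849481, 'tool_from_camera': array([[ 1.    ,  0.001 ,  0.0005,  0.0003],
       [-0.0011,  0.9582,  0.2862, -0.0736],
       [-0.0002, -0.2862,  0.9582, -0.1411],
       [ 0.    ,  0.    ,  0.    ,  1.    ]])}
```

View pics/scene0.png

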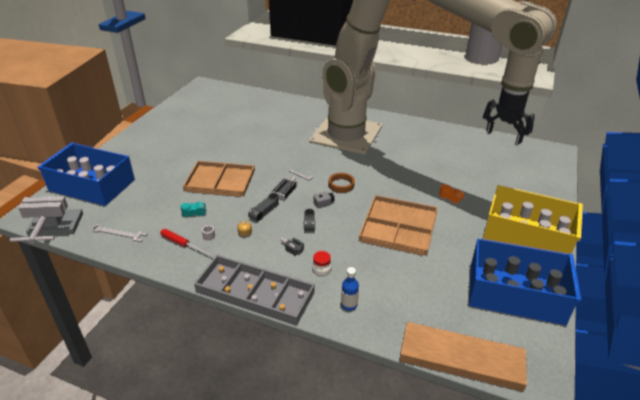

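View pics/side0.png

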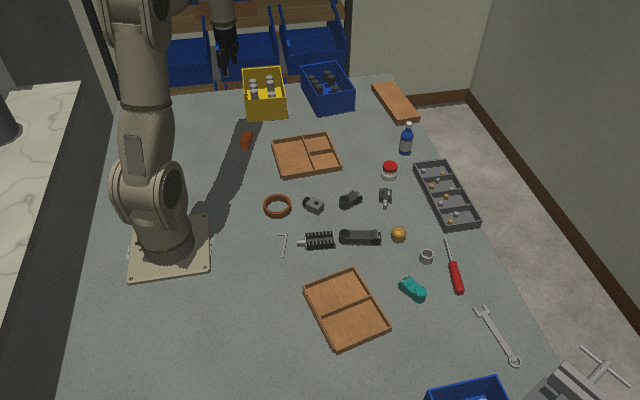

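View pics/wrist0.png

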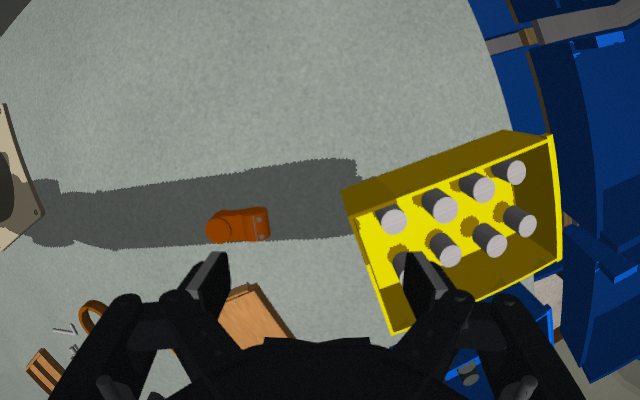

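```bash
cat > h.py <<'E'
from workcell import manip,cams
import cv2,numpy as np
from scipy.spatial.transform import Rotation as R
np.set_printoptions(precision=4,suppress=True)
def px2w(n,u,v,z,T=None):
    I=cams.camera_info(n)
    a=(u-I['cx'])/I['fx'];b=(v-I['cy'])/I['fy']
    if n=='wrist':
        r=np.hypot(a,b); s=np.sin(r)/r if r>1e-9 else 1
        d=np.array([a*s,b*s,np.cos(r)])
        P=T@I['tool_from_camera']
    else: d=np.array([a,b,1.]);P=I['pose']
    d=P[:3,:3]@d;o=P[:3,3]
    return o+d*(z-o[2])/d[2]
def w2px(n,p,T=None):
    I=cams.camera_info(n)
    P=I['pose'] if n!='wrist' else T@I['tool_from_camera']
    q=P[:3,:3].T@(np.asarray(p)-P[:3,3])
    if n=='wrist':
        rr=np.hypot(q[0],q[1]); th=np.arctan2(rr,q[2]); k=th/rr if rr>1e-9 else 1/q[2]
        return np.array([I['cx']+I['fx']*q[0]*k,I['cy']+I['fy']*q[1]*k])
    return np.array([I['cx']+I['fx']*q[0]/q[2],I['cy']+I['fy']*q[1]/q[2]])
def toolT():
    o=manip.get_obs();T=np.eye(4);T[:3,:3]=R.from_quat(o['ee_rot']).as_matrix();T[:3,3]=o['position'];return T
def crop(src,x0,y0,x1,y1,k,out):
    im=cv2.imread(src)[y0:y1,x0:x1];im=cv2.resize(im,None,fx=k,fy=k,interpolation=cv2.INTER_CUBIC)
    for x in range((x0+19)//20*20,x1,20):
        cv2.putText(im,str(x),((x-x0)*k,8),0,.3,(0,0,255),1);cv2.line(im,((x-x0)*k,10),((x-x0)*k,14),(0,0,255),1)
    for y in range((y0+19)//20*20,y1,20):
        cv2.putText(im,str(y),(0,(y-y0)*k+3),0,.3,(0,0,255),1);cv2.line(im,(20,(y-y0)*k),(24,(y-y0)*k),(0,0,255),1)
    cv2.imwrite(out,im)
E
python3 - <<'E'
from h import *
crop('pics/side0.png',260,170,440,305,4,'pics/s1.png')
crop('pics/scene0.png',180,150,350,270,4,'pics/c1.png')
E
```

```text
(no output)
```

View pics/s1.png

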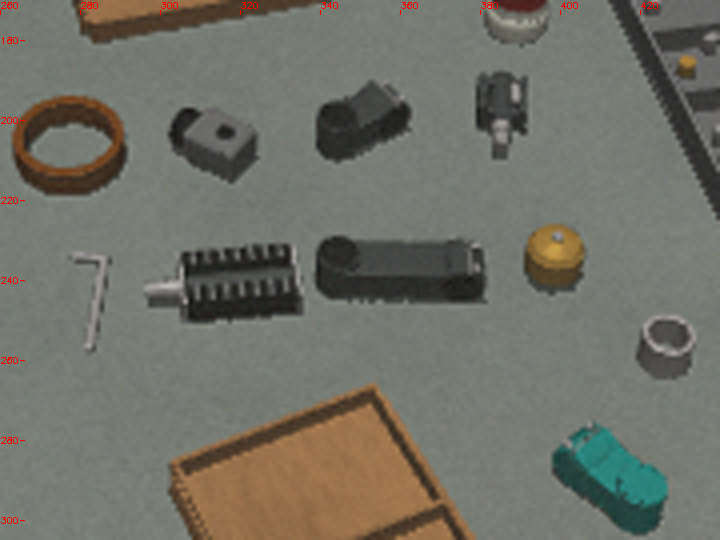

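View pics/c1.png

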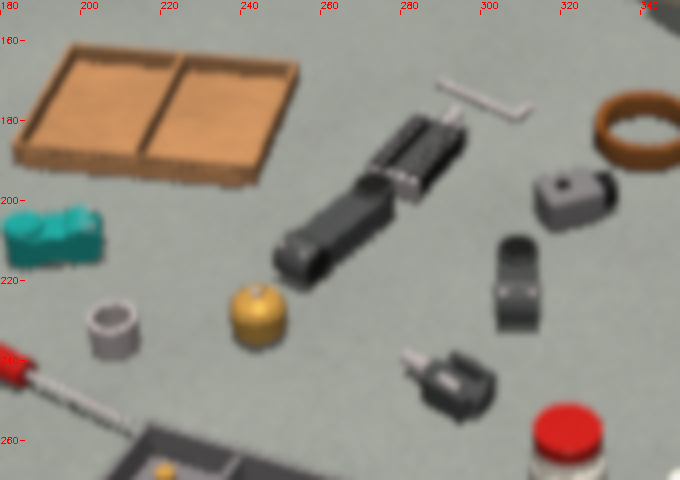

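Run:
```python
from h import *
crop('pics/side0.png',255,120,435,185,4,'pics/s2.png')
crop('pics/scene0.png',350,180,480,270,5,'pics/c2.png')
for n,u,v,z in [('plat',320,238,.026),('long',360,236,.03),('short',350,197,.03),('bell',399,230,.035),('clip',385,195,.026),('lamp',314,203,.03)]:
    print(n,px2w('side',u,v,z))
```

```text
plat [ 0.4439 -0.0709  0.026 ]
long [ 0.5616 -0.089   0.03  ]
short [0.5709 0.0762 0.03  ]
bell [ 0.6809 -0.0922  0.035 ]
clip [0.6859 0.0675 0.026 ]
lamp [0.4519 0.0715 0.03  ]
```

View pics/s2.png

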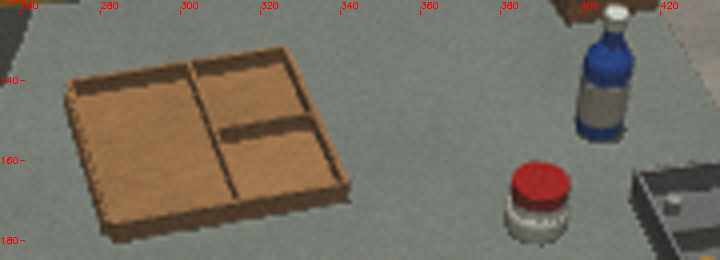

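View pics/c2.png

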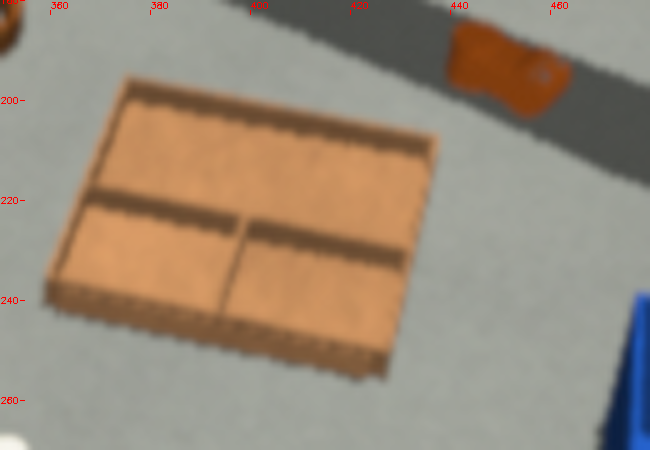

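Run:
```python
from h import *
def fit(side,scene,w,h,z):
    A=np.array([px2w('side',*p,z)[:2] for p in side]);B=np.array([px2w('scene',*p,z)[:2] for p in scene])
    L=np.array([[-w,-h],[-w,h],[w,h],[w,-h]])/2
    for X in (A,B,(A+B)/2):
        c=X.mean(0);Z=X-c
        th=np.arctan2((L[:,0]*Z[:,1]-L[:,1]*Z[:,0]).sum(),(L*Z).sum())
        Rm=np.array([[np.cos(th),-np.sin(th)],[np.sin(th),np.cos(th)]])
        print(c,np.degrees(th),'res mm',(1000*(Z-L@Rm.T)).round(1).tolist())
fit([(281,175),(268,141),(324,132),(340,166)],[(374.5,196),(437,207.5),(426.5,250),(359,236)],.212,.206,.022)
fit([(338,350),(302,286),(353,267),(390,325)],[(198,161.5),(254.5,166),(243,192.5),(183.5,187)],.158,.212,.022)
```

```text
[0.4609 0.3343] 4.259240047105985 res mm [[3.9, 7.9], [-3.6, -3.1], [-0.8, -4.4], [0.5, -0.5]]
[0.4716 0.3394] 4.149430251287199 res mm [[2.8, 2.6], [0.9, -0.6], [-2.4, -4.0], [-1.4, 1.9]]
[0.4662 0.3368] 4.204383674584965 res mm [[3.4, 5.3], [-1.4, -1.8], [-1.6, -4.2], [-0.4, 0.7]]
[ 0.4663 -0.3057] 14.84031954060183 res mm [[3.2, 3.8], [1.2, -1.8], [0.3, -6.5], [-4.8, 4.5]]
[ 0.4699 -0.2986] 13.864973580516034 res mm [[-0.1, 1.2], [-0.3, -1.5], [1.3, -2.1], [-1.0, 2.4]]
[ 0.4681 -0.3021] 14.346117723830911 res mm [[1.6, 2.5], [0.5, -1.7], [0.8, -4.3], [-2.9, 3.5]]
```

move_arm:
  claw: [1, 1, 1, 1, 1, 1, 1, 1]
  dp:
    - [-0.03, 0.2, -0.03]
    - [-0.03, 0.2, -0.03]
    - [-0.03, 0.2, -0.03]
    - [-0.03, 0.2, -0.03]
    - [-0.03, 0.2, -0.03]
    - [-0.03, 0.2, -0.03]
    - [-0.03, 0.2, -0.03]
    - [-0.03, 0.2, -0.03]
  turn:
    - [0, 0, 0.09]
    - [0, 0, 0.09]
    - [0, 0, 0.09]
    - [0, 0, 0.09]
    - [0, 0, 0.09]
    - [0, 0, 0.09]
    - [0, 0, 0.09]
    - [0, 0, 0.09]

```text
clock: 0.82
position: [0.468, 0.3453, 0.2793]
ee_rot: [0.955, 0.296, -0.0, 0.0]
ft_force: [1.0, 0.9, 0.0]
grip_width: 0.997
```

move_arm:
  claw: [1, 1, 1, 1, 1, 1, 1, 1]
  dp:
    - [-0.03, 0.2, -0.03]
    - [-0.03, 0.2, -0.03]
    - [-0.03, 0.2, -0.03]
    - [-0.03, 0.2, -0.03]
    - [-0.03, 0.2, -0.03]
    - [-0.03, 0.2, -0.03]
    - [-0.03, 0.1, -0.03]
    - [0, 0, 0]
  turn:
    - [0, 0, 0.09]
    - [0, 0, 0.09]
    - [0, 0, 0.09]
    - [0, 0, 0.09]
    - [0, 0, 0.09]
    - [0, 0, 0.09]
    - [0, 0, 0.09]
    - [0, 0, 0]

```text
clock: 1.48
position: [0.5317, 0.0883, 0.3229]
ee_rot: [0.999, 0.048, 0.001, 0.0]
ft_force: [-0.1, 0.4, -0.5]
grip_width: 1.002
```

Run:
```python
from h import *
o=manip.get_obs();print(o['clock'],o['position'],R.from_quat(o['ee_rot']).as_matrix(),o['joint_pos']);np.save('T1.npy',toolT())
im=cams.camera('wrist');cv2.imwrite('pics/w1.png',im[:,:,::-1])
```

```text
1.4833 [0.5317 0.0883 0.3229] [[ 0.9953  0.0967  0.0022]
 [ 0.0967 -0.9953 -0.0005]
 [ 0.0022  0.0007 -1.    ]] [-0.6147  0.0984  0.3986  1.5608 -0.0373  1.4881 -0.118 ]
```

View pics/w1.png

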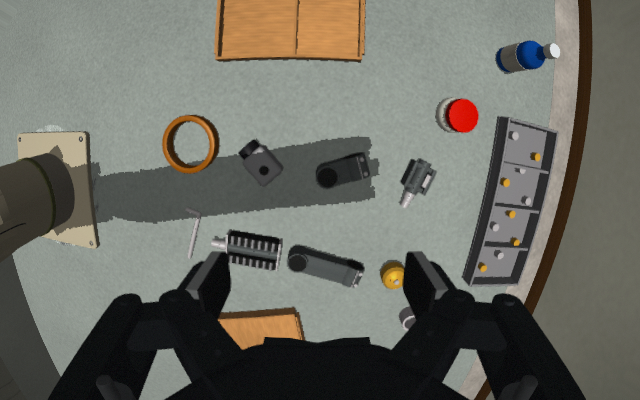

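Run:
```python
from h import *
crop('pics/w1.png',205,130,365,290,5,'pics/w1a.png') if 0 else None
crop('pics/w1.png',205,135,445,295,3,'pics/w1a.png')
crop('pics/w1.png',305,140,445,220,5,'pics/w1b.png')
crop('pics/w1.png',205,220,365,295,5,'pics/w1c.png')
```

```text
(no output)
```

View pics/w1b.png

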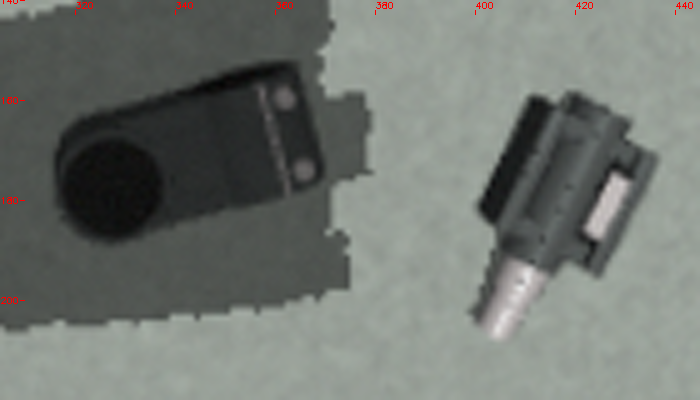

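View pics/w1c.png

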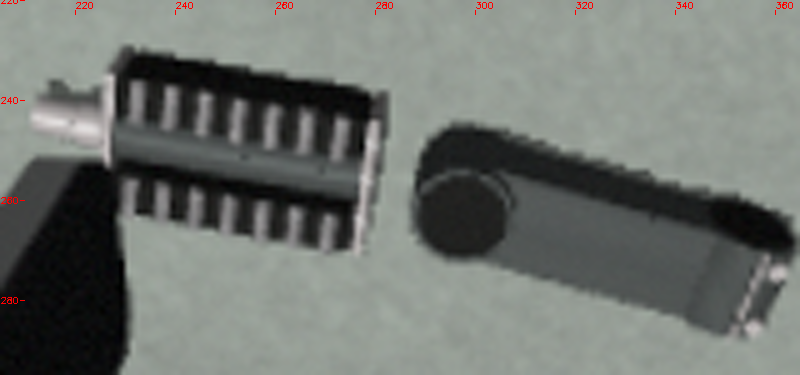

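View pics/w1a.png

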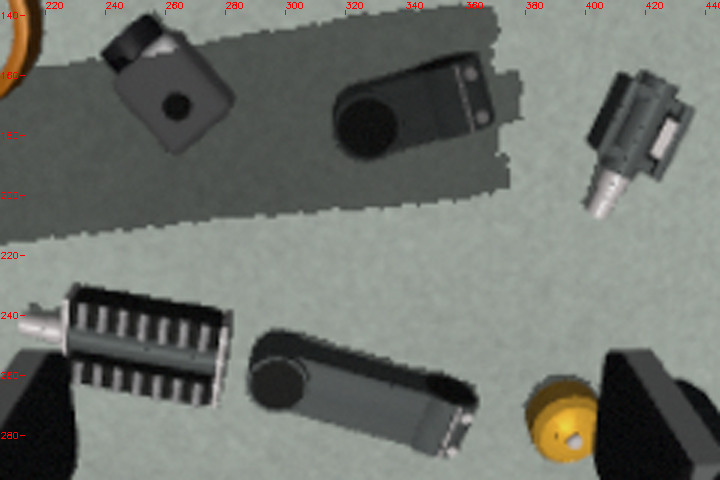

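```bash
cat > ov.py <<'E'
from h import *
def boxp(x0,x1,y0,y1,z0,z1): return [(x,y,z) for x in(x0,x1) for y in (y0,y1) for z in (z0,z1)]
def circ(cx,cy,r,z): return [(cx+r*np.cos(a),cy+r*np.sin(a),z) for a in np.linspace(0,2*np.pi,24)]
M={}
M['plat']=[boxp(-45,45,-25,25,0,26),boxp(45,70,-7,7,6,20)]
M['clip']=[boxp(-27,27,-14,14,0,26),boxp(-21,21,-20,20,0,26),boxp(27,52,-7,7,6,20)]
def stem(a,e): return [circ(-a,0,17,0)+circ(-a,0,17,36),boxp(-a,a,-17,17,5,31),boxp(a,e,-17,17,3,33)]
M['short']=stem(22,40);M['long']=stem(46,64)
M['bell']=[circ(0,0,14,0)+circ(0,0,14,8),circ(0,0,22,8)+circ(0,0,22,28)]
M['city']=[boxp(-106,106,-103,103,22,22),boxp(-102,8,-99,99,22,22),boxp(12,102,2,99,22,22),boxp(12,102,-99,-2,22,22)]
M['race']=[boxp(-79,79,-106,106,22,22),boxp(-75,75,2,104,22,22),boxp(-75,75,-104,-2,22,22)]
def draw(im,cam,poses,k,x0,y0,T):
    cols=[(0,0,255),(0,255,0),(255,0,255),(255,255,0)]
    for n,(x,y,th) in poses.items():
        c,s=np.cos(np.radians(th)),np.sin(np.radians(th))
        for i,g in enumerate(M[n]):
            P=[]
            for a,b,z in g:
                a,b,z=a/1e3,b/1e3,z/1e3
                P.append((w2px(cam,(x+c*a-s*b,y+s*a+c*b,z),T)-(x0,y0)+.5)*k-.5)
            h=cv2.convexHull(np.array(P,np.float32)).round().astype(int)
            cv2.polylines(im,[h],True,cols[i],1)
def ovl(src,cam,poses,box,k,out,T=None):
    x0,y0,x1,y1=box
    im=cv2.resize(cv2.imread(src)[y0:y1,x0:x1],None,fx=k,fy=k,interpolation=cv2.INTER_CUBIC)
    draw(im,cam,poses,k,x0,y0,T);cv2.imwrite(out,im)
E
cat > poses.py <<'E'
P={}
E
python3 - <<'E'
from ov import *
T=np.load('T1.npy');f=lambda u,v,z:px2w('wrist',u,v,z,T)[:2]
def two(p,q,xp,xq):
    d=q-p;th=np.arctan2(d[1],d[0]) if xq>xp else np.arctan2(-d[1],-d[0])
    u=np.array([np.cos(th),np.sin(th)]);c=(p-u*xp+q-u*xq)/2
    return (*c,np.degrees(th)), np.linalg.norm(d), abs(xq-xp)
A={}
for n,(a,b,xp,xq) in {'short':(f(325,177.5,.036),f(364.8,165,.033),-.022,.04),'long':(f(295.5,262.5,.036),f(354,279,.033),-.046,.064),
 'plat':(f(212,243,.013),f(278,254.5,.026),.07,-.045),'clip':(f(403,206,.013),f(419.5,160,.026),.052,-.027)}.items():
    A[n],l,m=two(a,b,xp,xq);print(n,np.round(A[n],4),l,m)
b=f(395,281,.039);A['bell']=(*b,0);print(b)
import pickle;pickle.dump(A,open('A.pkl','wb'))
ovl('pics/w1.png','wrist',A,(205,135,445,295),3,'pics/o1.png',T)
ovl('pics/side0.png','side',A,(280,175,420,255),5,'pics/o2.png')
E
```

```text
short [ 0.5651  0.0781 23.0563] 0.05939144314101071 0.062
long [  0.554   -0.0778 -13.6652] 0.09888066835190272 0.11
plat [  0.4419  -0.062  179.6327] 0.11304752257223916 0.115
clip [  0.6804   0.0834 -96.9967] 0.0773606566157794 0.079
[ 0.6782 -0.0878]
```

View pics/o1.png

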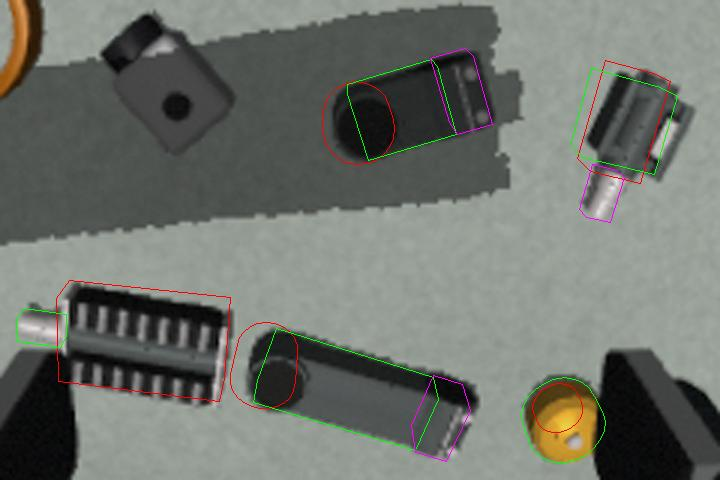

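View pics/o2.png

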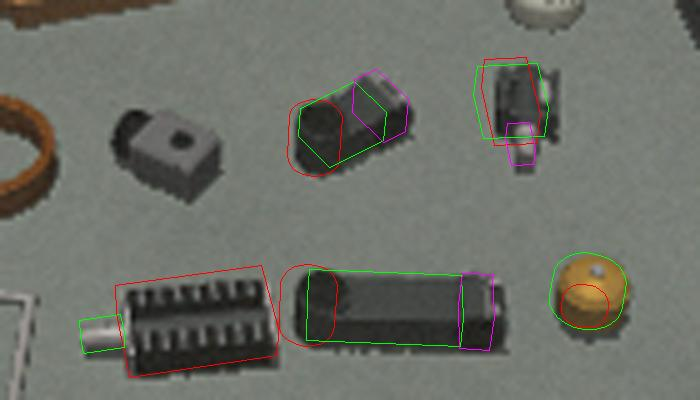

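Run:
```python
from ov import *
import pickle
T=np.load('T1.npy');A=pickle.load(open('A.pkl','rb'))
def sh(n,ax,dy=0,dx=0,dth=0):
    x,y,t=A[n];A[n]=(x+ax*np.cos(np.radians(t))+dx,y+ax*np.sin(np.radians(t))+dy,t+dth)
sh('short',.003);sh('long',.005);sh('plat',0,dx=.001,dy=-.002)
f=lambda u,v,z:px2w('wrist',u,v,z,T)[:2]
a=f(418.3,175.7,.026);b=f(404,205.5,.013);d=b-a;th=np.degrees(np.arctan2(d[1],d[0]));print(np.linalg.norm(d),th)
A['clip']=(*a,th)
A['bell']=(A['bell'][0]+.002,A['bell'][1]-.001,0)
A['city']=(.467,.337,4.2);A['race']=(.468,-.302,14.2)
pickle.dump(A,open('A.pkl','wb'));print({k:np.round(v,4).tolist() for k,v in A.items()})
print(px2w('side',427,254,.0))
ovl('pics/w1.png','wrist',A,(205,135,445,295),3,'pics/o1.png',T)
ovl('pics/side0.png','side',A,(260,125,420,355),3,'pics/o2.png')
ovl('pics/scene0.png','scene',A,(180,150,450,260),3,'pics/o3.png')
```

```text
0.05301418829795698 -100.984471149756
{'short': [0.5679, 0.0793, 23.0563], 'long': [0.5589, -0.079, -13.6652], 'plat': [0.4429, -0.064, 179.6327], 'clip': [0.6858, 0.0856, -100.9845], 'bell': [0.6802, -0.0888, 0.0], 'city': [0.467, 0.337, 4.2], 'race': [0.468, -0.302, 14.2]}
[ 0.7468 -0.1692  0.    ]
```

View pics/o1.png

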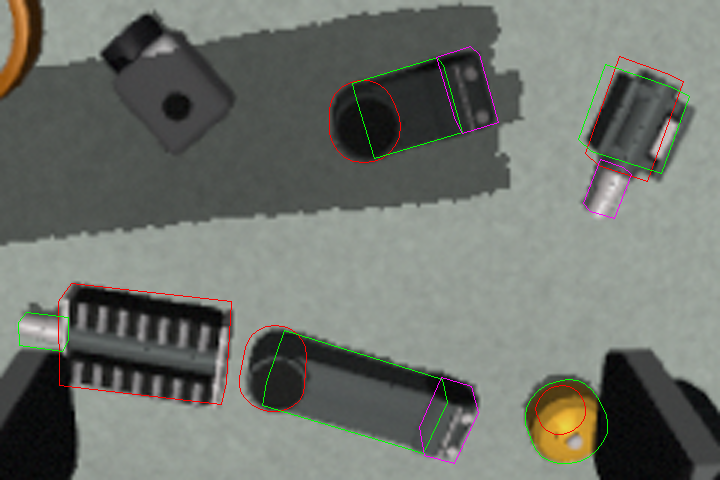

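View pics/o2.png

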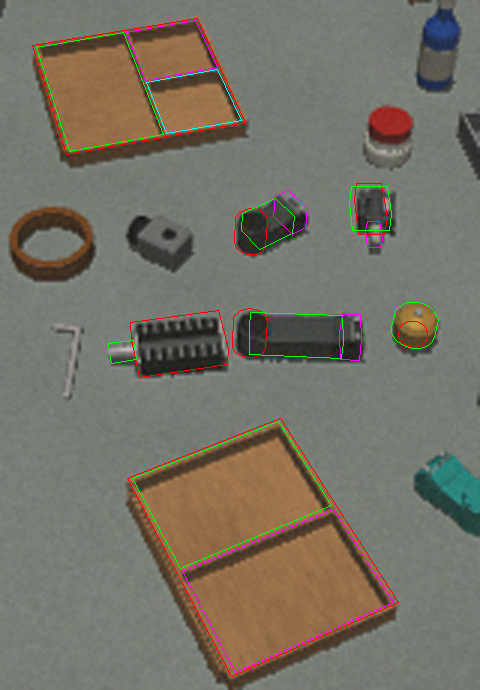

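View pics/o3.png

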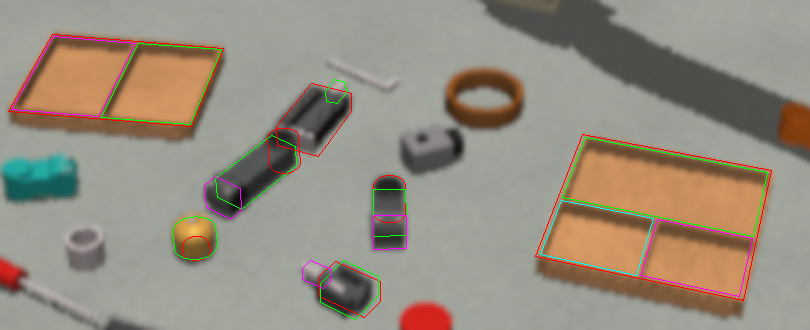

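```bash
cat > plan.py <<'E'
from h import *
import json,sys
# usage: plan.py x y z psi [claw]; printed rows from measured pose
def plan(x,y,z,psi):
    T=toolT();p=T[:3,3];ps=np.degrees(np.arctan2(T[1,0],T[0,0]))
    d=np.array([x,y,z])-p;dps=(psi-ps+180)%360-180
    if len(sys.argv)>6: dps=dps+360*int(sys.argv[6])
    n=max(int(np.ceil(np.linalg.norm(d)/.0385)),int(np.ceil(abs(dps)/6.9)),1)
    q=ps;rows=[];
    for i in range(n):
        c,s=np.cos(np.radians(q)),np.sin(np.radians(q))
        w=d/n
        rows.append([round(v,3) for v in ((c*w[0]+s*w[1])/.2,(s*w[0]-c*w[1])/.2,-w[2]/.2)]);q+=dps/n
    t=round(-dps/n/45,4)
    cl=float(sys.argv[5]) if len(sys.argv)>5 else 1
    print('from',p.round(4),round(ps,2),'n',n,'clock',manip.get_obs()['clock'],'tilt',T[:2,2].round(3))
    for k in range(0,n,8):
        r=rows[k:k+8]
        print(json.dumps({'claw':[cl]*len(r),'dp':r,'turn':[[0,0,t]]*len(r)}))
if __name__=='__main__': plan(*map(float,sys.argv[1:5]))
E
python3 plan.py .568 .079 .17 -67
```

```text
from [0.5314 0.0917 0.3221] 5.96 n 11 clock 1.5333 tilt [0.001 0.   ]
{"claw": [1, 1, 1, 1, 1, 1, 1, 1], "dp": [[0.016, 0.007, 0.069], [0.017, 0.006, 0.069], [0.017, 0.004, 0.069], [0.018, 0.002, 0.069], [0.018, -0.0, 0.069], [0.017, -0.002, 0.069], [0.017, -0.004, 0.069], [0.016, -0.006, 0.069]], "turn": [[0, 0, 0.1474], [0, 0, 0.1474], [0, 0, 0.1474], [0, 0, 0.1474], [0, 0, 0.1474], [0, 0, 0.1474], [0, 0, 0.1474], [0, 0, 0.1474]]}
{"claw": [1, 1, 1], "dp": [[0.016, -0.008, 0.069], [0.015, -0.01, 0.069], [0.013, -0.012, 0.069]], "turn": [[0, 0, 0.1474], [0, 0, 0.1474], [0, 0, 0.1474]]}
```

move_arm:
  claw: [1, 1, 1, 1, 1, 1, 1, 1]
  dp:
    - [0.016, 0.007, 0.07]
    - [0.017, 0.006, 0.07]
    - [0.017, 0.004, 0.07]
    - [0.018, 0.002, 0.07]
    - [0.018, 0, 0.07]
    - [0.017, -0.002, 0.07]
    - [0.017, -0.004, 0.07]
    - [0.016, -0.006, 0.07]
  turn:
    - [0, 0, 0.147]
    - [0, 0, 0.147]
    - [0, 0, 0.147]
    - [0, 0, 0.147]
    - [0, 0, 0.147]
    - [0, 0, 0.147]
    - [0, 0, 0.147]
    - [0, 0, 0.147]

```text
clock: 2.2
position: [0.5573, 0.0868, 0.208]
ee_rot: [0.918, -0.397, -0.0, 0.0]
ft_force: [0.5, 0.1, -0.5]
grip_width: 1.001
```

move_arm:
  claw: [1, 1, 1, 1, 1]
  dp:
    - [0.016, -0.008, 0.07]
    - [0.015, -0.01, 0.07]
    - [0.013, -0.012, 0.07]
    - [0, 0, 0]
    - [0, 0, 0]
  turn:
    - [0, 0, 0.147]
    - [0, 0, 0.147]
    - [0, 0, 0.147]
    - [0, 0, 0]
    - [0, 0, 0]

```text
clock: 2.62
position: [0.567, 0.0828, 0.1665]
ee_rot: [0.838, -0.546, -0.001, 0.001]
ft_force: [0.5, -0.4, 0.3]
grip_width: 0.999
```

```bash
cat > look.py <<'E'
from ov import *
import pickle,sys
A=pickle.load(open('A.pkl','rb'));T=toolT();n=sys.argv[1]
print(T[:3,3],np.degrees(np.arctan2(T[1,0],T[0,0])))
im=cams.camera('wrist');cv2.imwrite(f'pics/{n}.png',im[:,:,::-1]);np.save(f'T_{n}.npy',T)
S={k:A[k] for k in sys.argv[2:]}
ovl(f'pics/{n}.png','wrist',S,(120,20,520,320),2,f'pics/{n}o.png',T)
E
python3 look.py w2 short lamp 2>/dev/null || python3 look.py w2 short; python3 plan.py .568 .079 .006 -67
```

```text
[0.567  0.0828 0.1665] -66.1567563797586
[0.5675 0.0827 0.1674] -66.14738341207853
from [0.5678 0.0826 0.1679] -66.19 n 5 clock 2.7167 tilt [0.001 0.   ]
{"claw": [1, 1, 1, 1, 1], "dp": [[0.003, 0.001, 0.162], [0.003, 0.001, 0.162], [0.003, 0.001, 0.162], [0.003, 0.001, 0.162], [0.003, 0.001, 0.162]], "turn": [[0, 0, 0.0036], [0, 0, 0.0036], [0, 0, 0.0036], [0, 0, 0.0036], [0, 0, 0.0036]]}
```

View pics/w2o.png

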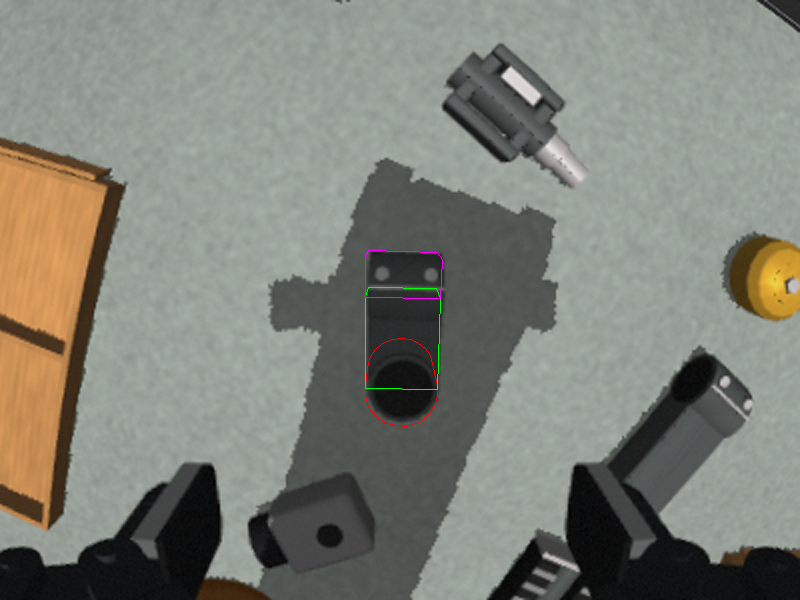

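move_arm:
  claw: [1, 1, 1, 1, 1, 1]
  dp:
    - [0.003, 0.001, 0.162]
    - [0.003, 0.001, 0.162]
    - [0.003, 0.001, 0.162]
    - [0.003, 0.001, 0.162]
    - [0.003, 0.001, 0.162]
    - [0, 0, 0]
  turn:
    - [0, 0, 0.004]
    - [0, 0, 0.004]
    - [0, 0, 0.004]
    - [0, 0, 0.004]
    - [0, 0, 0.004]
    - [0, 0, 0]

```text
clock: 3.22
position: [0.5644, 0.0786, 0.0006]
ee_rot: [0.833, -0.553, -0.003, 0.003]
ft_force: [-0.6, -0.2, -1.2]
grip_width: 0.997
```

move_arm:
  claw: [0, 0, 0, 0, 0, 0, 0, 0]
  dp:
    - [0, 0, 0]
    - [0, 0, 0]
    - [0, 0, 0]
    - [0, 0, 0]
    - [0, 0, 0]
    - [0, 0, 0]
    - [0, 0, 0]
    - [0, 0, 0]
  turn:
    - [0, 0, 0]
    - [0, 0, 0]
    - [0, 0, 0]
    - [0, 0, 0]
    - [0, 0, 0]
    - [0, 0, 0]
    - [0, 0, 0]
    - [0, 0, 0]
  grip_force: 60

```text
clock: 3.88
position: [0.5694, 0.079, 0.0075]
ee_rot: [0.832, -0.555, 0.001, -0.001]
ft_force: [-1.4, -0.3, 9.0]
grip_width: 0.387
```

```bash
python3 - <<'E'
from ov import *
import pickle
A=pickle.load(open('A.pkl','rb'))
x,y,t=A['clip'];A['clip']=(x,y,-106)
pickle.dump(A,open('A.pkl','wb'))
ovl('pics/w2.png','wrist',{k:A[k] for k in('clip','bell','long','city')},(120,20,520,320),2,'pics/w2p.png',np.load('T_w2.npy'))
E
python3 plan.py .568 .079 .13 -67
```

```text
from [0.5694 0.079  0.0075] -67.36 n 4 clock 3.8833 tilt [0.003 0.001]
{"claw": [1, 1, 1, 1], "dp": [[-0.001, 0.002, -0.153], [-0.001, 0.002, -0.153], [-0.001, 0.002, -0.153], [-0.001, 0.002, -0.153]], "turn": [[0, 0, -0.002], [0, 0, -0.002], [0, 0, -0.002], [0, 0, -0.002]]}
```

View pics/w2p.png

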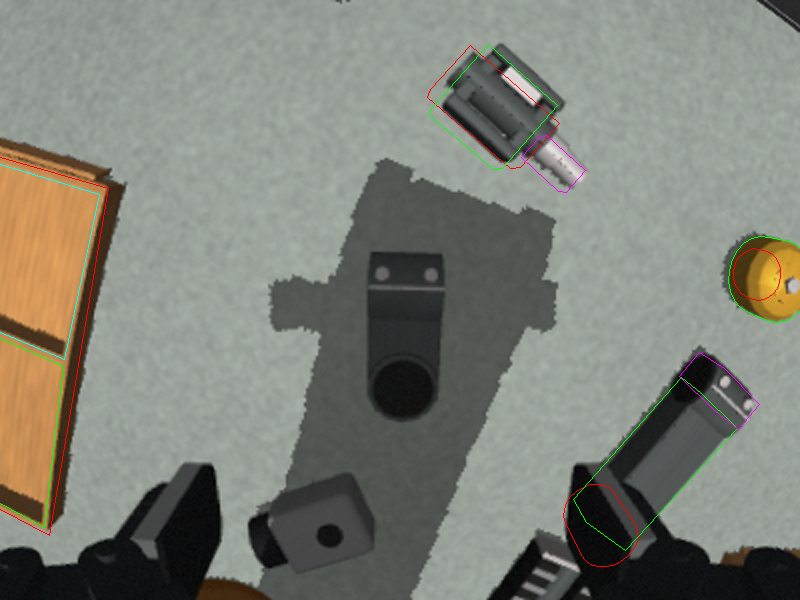

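move_arm:
  claw: [0, 0, 0, 0]
  dp:
    - [0, 0, -0.12]
    - [0, 0, -0.12]
    - [0, 0, -0.12]
    - [0, 0, -0.12]
  turn:
    - [0, 0, 0]
    - [0, 0, 0]
    - [0, 0, 0]
    - [0, 0, 0]

```text
clock: 4.22
position: [0.568, 0.0786, 0.1033]
ee_rot: [0.832, -0.555, 0.0, -0.0]
ft_force: [0.6, 0.1, -1.3]
grip_width: 0.386
```

```bash
python3 plan.py .5275 .2908 .10 4.2 0
```

```text
from [0.568  0.0786 0.1033] -67.37 n 11 clock 4.2167 tilt [0.001 0.   ]
{"claw": [0.0, 0.0, 0.0, 0.0, 0.0, 0.0, 0.0, 0.0], "dp": [[-0.096, -0.02, 0.002], [-0.093, -0.031, 0.002], [-0.089, -0.041, 0.002], [-0.084, -0.051, 0.002], [-0.078, -0.06, 0.002], [-0.07, -0.069, 0.002], [-0.062, -0.076, 0.002], [-0.053, -0.083, 0.002]], "turn": [[0, 0, -0.1446], [0, 0, -0.1446], [0, 0, -0.1446], [0, 0, -0.1446], [0, 0, -0.1446], [0, 0, -0.1446], [0, 0, -0.1446], [0, 0, -0.1446]]}
{"claw": [0.0, 0.0, 0.0], "dp": [[-0.043, -0.088, 0.002], [-0.033, -0.093, 0.002], [-0.022, -0.096, 0.002]], "turn": [[0, 0, -0.1446], [0, 0, -0.1446], [0, 0, -0.1446]]}
```

move_arm:
  claw: [0, 0, 0, 0, 0, 0, 0, 0]
  dp:
    - [-0.096, -0.02, 0]
    - [-0.093, -0.031, 0]
    - [-0.089, -0.041, 0]
    - [-0.084, -0.051, 0]
    - [-0.078, -0.06, 0]
    - [-0.07, -0.069, 0]
    - [-0.062, -0.076, 0]
    - [-0.053, -0.083, 0]
  turn:
    - [0, 0, -0.145]
    - [0, 0, -0.145]
    - [0, 0, -0.145]
    - [0, 0, -0.145]
    - [0, 0, -0.145]
    - [0, 0, -0.145]
    - [0, 0, -0.145]
    - [0, 0, -0.145]

```text
clock: 4.88
position: [0.5382, 0.2339, 0.1023]
ee_rot: [0.992, -0.129, 0.001, -0.0]
ft_force: [-0.0, 0.9, -1.4]
grip_width: 0.386
```

move_arm:
  claw: [0, 0, 0, 0, 0]
  dp:
    - [-0.043, -0.088, 0]
    - [-0.033, -0.093, 0]
    - [-0.022, -0.096, 0]
    - [0, 0, 0]
    - [0, 0, 0]
  turn:
    - [0, 0, -0.145]
    - [0, 0, -0.145]
    - [0, 0, -0.145]
    - [0, 0, 0]
    - [0, 0, 0]

```text
clock: 5.3
position: [0.5268, 0.2921, 0.102]
ee_rot: [0.999, 0.039, 0.0, -0.0]
ft_force: [-0.8, -1.3, -0.7]
grip_width: 0.384
```

```bash
python3 look.py w3 city; python3 plan.py .5275 .2908 .012 4.2 0
```

```text
[0.5268 0.2921 0.102 ] 4.4938756800930655
from [0.5274 0.2907 0.102 ] 4.34 n 3 clock 5.35 tilt [0.001 0.   ]
{"claw": [0.0, 0.0, 0.0], "dp": [[0.0, -0.0, 0.15], [0.0, -0.0, 0.15], [0.0, -0.0, 0.15]], "turn": [[0, 0, 0.001], [0, 0, 0.001], [0, 0, 0.001]]}
```

View pics/w3o.png

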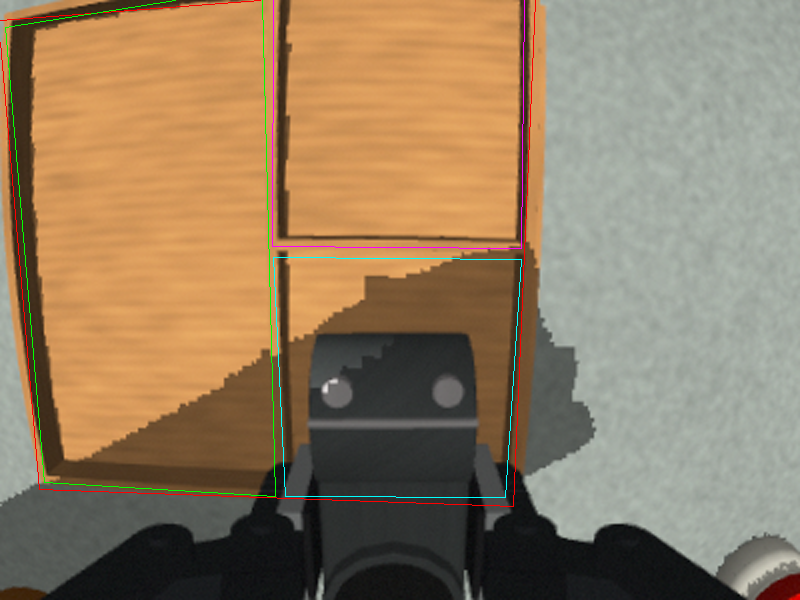

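move_arm:
  claw: [0, 0, 0, 0, 0, 0]
  dp:
    - [0.006, -0.007, 0.12]
    - [0, 0, 0.12]
    - [0, 0, 0.1]
    - [0, 0, 0.06]
    - [0, 0, 0.045]
    - [0, 0, 0]
  turn:
    - [0, 0, 0]
    - [0, 0, 0]
    - [0, 0, 0]
    - [0, 0, 0]
    - [0, 0, 0]
    - [0, 0, 0]

```text
clock: 5.85
position: [0.5285, 0.2914, 0.012]
ee_rot: [0.999, 0.038, -0.0, 0.0]
ft_force: [-0.7, -0.2, -1.8]
grip_width: 0.385
```

move_arm:
  claw: [0, 0.55, 0.55, 0.55, 0.55]
  dp:
    - [0, 0, 0]
    - [0, 0, 0]
    - [0, 0, 0]
    - [0, 0, 0]
    - [0, 0, 0]
  turn:
    - [0, 0, 0]
    - [0, 0, 0]
    - [0, 0, 0]
    - [0, 0, 0]
    - [0, 0, 0]

```text
clock: 6.27
position: [0.5285, 0.2925, 0.0127]
ee_rot: [0.999, 0.038, 0.0, -0.0]
ft_force: [-0.3, -0.4, 0.2]
grip_width: 0.548
```

move_arm:
  claw: [0.55, 0.55, 0.55, 1]
  dp:
    - [0, 0, -0.15]
    - [0, 0, -0.2]
    - [0, 0, -0.2]
    - [0, 0, -0.15]
  turn:
    - [0, 0, 0]
    - [0, 0, 0]
    - [0, 0, 0]
    - [0, 0, 0]

```text
clock: 6.6
position: [0.5289, 0.2926, 0.1559]
ee_rot: [0.999, 0.038, 0.001, -0.001]
ft_force: [1.1, 0.4, 0.3]
grip_width: 0.67
```

```bash
python3 - <<'E'
import pickle
A=pickle.load(open('A.pkl','rb'))
A['city']=(.469,.3385,4.0);A['clip']=(.688,.082,-107)
pickle.dump(A,open('A.pkl','wb'))
E
python3 look.py w4 city
python3 plan.py .443 -.064 .17 90 1
```

```text
[0.5289 0.2926 0.1559] 4.380047449988546
from [0.5312 0.2939 0.1617] 4.37 n 13 clock 6.65 tilt [0.009 0.006]
{"claw": [1.0, 1.0, 1.0, 1.0, 1.0, 1.0, 1.0, 1.0], "dp": [[-0.044, 0.135, -0.003], [-0.059, 0.129, -0.003], [-0.074, 0.121, -0.003], [-0.087, 0.112, -0.003], [-0.099, 0.101, -0.003], [-0.11, 0.089, -0.003], [-0.12, 0.076, -0.003], [-0.128, 0.061, -0.003]], "turn": [[0, 0, -0.1464], [0, 0, -0.1464], [0, 0, -0.1464], [0, 0, -0.1464], [0, 0, -0.1464], [0, 0, -0.1464], [0, 0, -0.1464], [0, 0, -0.1464]]}
{"claw": [1.0, 1.0, 1.0, 1.0, 1.0], "dp": [[-0.134, 0.046, -0.003], [-0.138, 0.031, -0.003], [-0.141, 0.015, -0.003], [-0.142, -0.002, -0.003], [-0.141, -0.018, -0.003]], "turn": [[0, 0, -0.1464], [0, 0, -0.1464], [0, 0, -0.1464], [0, 0, -0.1464], [0, 0, -0.1464]]}
```

View pics/w4o.png

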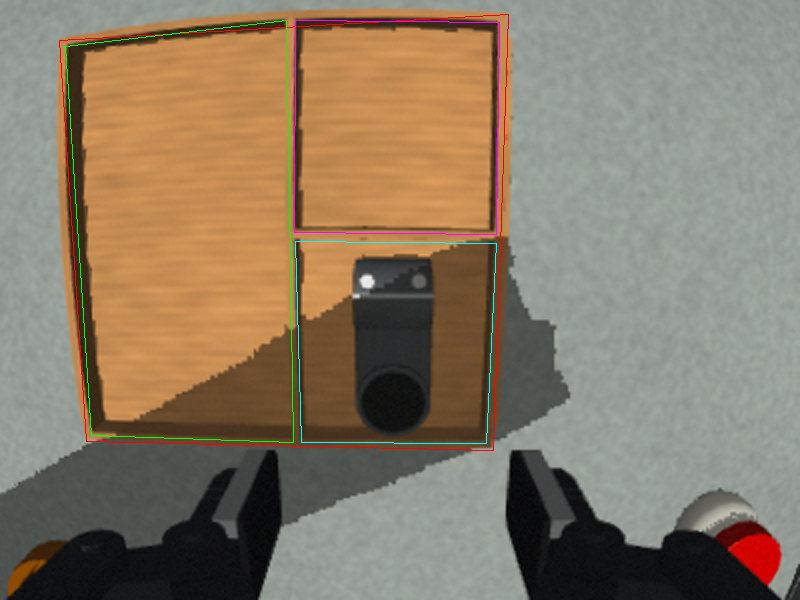

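move_arm:
  claw: [1, 1, 1, 1, 1, 1, 1, 1]
  dp:
    - [-0.044, 0.135, 0]
    - [-0.059, 0.129, 0]
    - [-0.074, 0.121, 0]
    - [-0.087, 0.112, 0]
    - [-0.099, 0.101, 0]
    - [-0.11, 0.089, 0]
    - [-0.12, 0.076, 0]
    - [-0.128, 0.061, 0]
  turn:
    - [0, 0, -0.146]
    - [0, 0, -0.146]
    - [0, 0, -0.146]
    - [0, 0, -0.146]
    - [0, 0, -0.146]
    - [0, 0, -0.146]
    - [0, 0, -0.146]
    - [0, 0, -0.146]

```text
clock: 7.32
position: [0.4736, 0.0707, 0.1523]
ee_rot: [0.878, 0.479, 0.0, -0.0]
ft_force: [0.2, -1.3, -0.9]
grip_width: 1.001
```

move_arm:
  claw: [1, 1, 1, 1, 1, 1, 1]
  dp:
    - [-0.134, 0.046, 0]
    - [-0.138, 0.031, 0]
    - [-0.141, 0.015, 0]
    - [-0.142, -0.002, 0]
    - [-0.141, -0.018, 0]
    - [0, 0, 0]
    - [0, 0, 0]
  turn:
    - [0, 0, -0.146]
    - [0, 0, -0.146]
    - [0, 0, -0.146]
    - [0, 0, -0.146]
    - [0, 0, -0.146]
    - [0, 0, 0]
    - [0, 0, 0]

```text
clock: 7.9
position: [0.4396, -0.0667, 0.1524]
ee_rot: [0.71, 0.705, 0.0, 0.0]
ft_force: [-0.4, 1.3, -0.4]
grip_width: 1.003
```

```bash
python3 look.py w5 plat long;python3 plan.py .443 -.064 .006 90 1
```

```text
[ 0.4396 -0.0667  0.1524] 89.59348059687092
from [ 0.4399 -0.0654  0.1523] 89.64 n 4 clock 7.95 tilt [0.001 0.001]
{"claw": [1.0, 1.0, 1.0, 1.0], "dp": [[0.002, 0.004, 0.183], [0.002, 0.004, 0.183], [0.002, 0.004, 0.183], [0.002, 0.004, 0.183]], "turn": [[0, 0, -0.002], [0, 0, -0.002], [0, 0, -0.002], [0, 0, -0.002]]}
```

View pics/w5o.png

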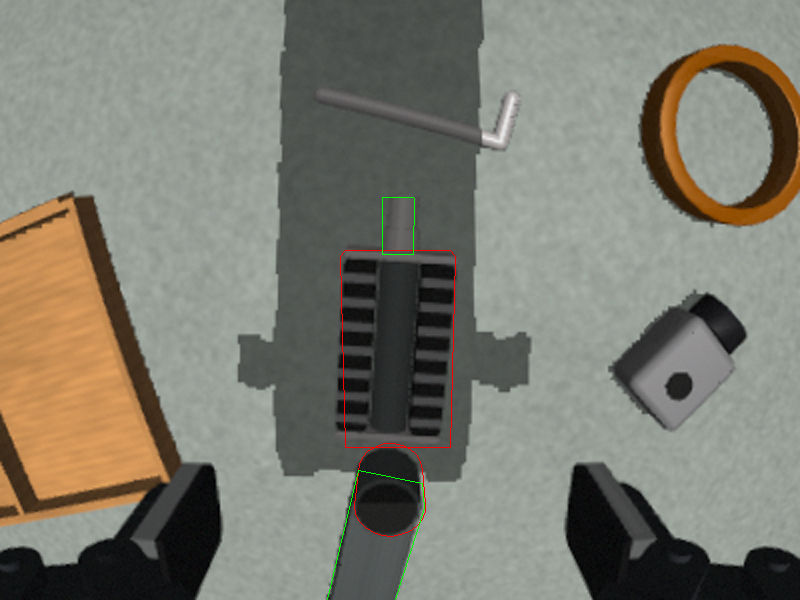

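move_arm:
  claw: [1, 1, 1, 1, 1, 1]
  dp:
    - [0.002, 0.006, 0.17]
    - [0, 0.004, 0.17]
    - [0, 0, 0.17]
    - [0, 0, 0.14]
    - [0, 0, 0.075]
    - [0, 0, 0]
  turn:
    - [0, 0, 0.03]
    - [0, 0, 0.02]
    - [0, 0, 0]
    - [0, 0, 0]
    - [0, 0, 0]
    - [0, 0, 0]

```text
clock: 8.45
position: [0.4397, -0.0638, 0.0042]
ee_rot: [0.722, 0.692, -0.002, -0.002]
ft_force: [-0.7, 0.1, 1.4]
grip_width: 0.999
```

move_arm:
  claw: [0, 0, 0, 0, 0, 0, 0]
  dp:
    - [0, 0, 0]
    - [0, 0, 0]
    - [0, 0, 0]
    - [0, 0, 0]
    - [0, 0, 0]
    - [0, 0, 0]
    - [0, 0, 0]
  turn:
    - [0, 0, 0]
    - [0, 0, 0]
    - [0, 0, 0]
    - [0, 0, 0]
    - [0, 0, 0]
    - [0, 0, 0]
    - [0, 0, 0]
  grip_force: 60

```text
clock: 9.03
position: [0.4433, -0.0649, 0.009]
ee_rot: [0.722, 0.692, 0.001, 0.001]
ft_force: [-2.1, 1.3, 6.2]
grip_width: 0.571
```

move_arm:
  claw: [0, 0, 0, 0]
  dp:
    - [0, 0, -0.08]
    - [0, 0, -0.12]
    - [0, 0, -0.15]
    - [0, 0, -0.15]
  turn:
    - [0, 0, 0]
    - [0, 0, 0]
    - [0, 0, 0]
    - [0, 0, 0]

```text
clock: 9.37
position: [0.4416, -0.0652, 0.1092]
ee_rot: [0.722, 0.692, 0.0, 0.0]
ft_force: [1.6, -0.6, -1.5]
grip_width: 0.569
```

```bash
python3 - <<'E'
import numpy as np
c,s=np.cos(np.radians(4)),np.sin(np.radians(4))
for n,(a,b) in dict(plat=(-.047,-.0125),bell=(.057,.0505)).items(): print(n,.469+c*a-s*b,.3385+s*a+c*b)
c,s=np.cos(np.radians(14.2)),np.sin(np.radians(14.2))
for n,(a,b) in dict(p=(0,.053),m=(0,-.053)).items(): print(n,.468+c*a-s*b,-.302+s*a+c*b)
E
python3 plan.py .423 .323 .11 4 0
```

```text
plat 0.4229864455595898 0.32275189510577834
bell 0.5223384489407317 0.3928531035415363
p 0.4549987085484235 -0.25061939645555764
m 0.48100129145157655 -0.35338060354444234
from [ 0.4416 -0.0652  0.1092] 87.53 n 13 clock 9.3667 tilt [0. 0.]
{"claw": [0.0, 0.0, 0.0, 0.0, 0.0, 0.0, 0.0, 0.0], "dp": [[0.149, -0.014, -0.0], [0.146, -0.03, -0.0], [0.142, -0.046, -0.0], [0.136, -0.062, -0.0], [0.128, -0.077, -0.0], [0.119, -0.091, -0.0], [0.108, -0.103, -0.0], [0.096, -0.115, -0.0]], "turn": [[0, 0, 0.1428], [0, 0, 0.1428], [0, 0, 0.1428], [0, 0, 0.1428], [0, 0, 0.1428], [0, 0, 0.1428], [0, 0, 0.1428], [0, 0, 0.1428]]}
{"claw": [0.0, 0.0, 0.0, 0.0, 0.0], "dp": [[0.082, -0.125, -0.0], [0.068, -0.133, -0.0], [0.052, -0.14, -0.0], [0.036, -0.145, -0.0], [0.02, -0.148, -0.0]], "turn": [[0, 0, 0.1428], [0, 0, 0.1428], [0, 0, 0.1428], [0, 0, 0.1428], [0, 0, 0.1428]]}
```

move_arm:
  claw: [0, 0, 0, 0, 0, 0, 0, 0]
  dp:
    - [0.149, -0.014, 0]
    - [0.146, -0.03, 0]
    - [0.142, -0.046, 0]
    - [0.136, -0.062, 0]
    - [0.128, -0.077, 0]
    - [0.119, -0.091, 0]
    - [0.108, -0.103, 0]
    - [0.096, -0.115, 0]
  turn:
    - [0, 0, 0.143]
    - [0, 0, 0.143]
    - [0, 0, 0.143]
    - [0, 0, 0.143]
    - [0, 0, 0.143]
    - [0, 0, 0.143]
    - [0, 0, 0.143]
    - [0, 0, 0.143]

```text
clock: 10.03
position: [0.4301, 0.1749, 0.1084]
ee_rot: [0.952, 0.308, 0.001, -0.0]
ft_force: [1.2, 0.2, -2.1]
grip_width: 0.57
```

move_arm:
  claw: [0, 0, 0, 0, 0, 0, 0]
  dp:
    - [0.082, -0.125, 0]
    - [0.068, -0.133, 0]
    - [0.052, -0.14, 0]
    - [0.036, -0.145, 0]
    - [0.02, -0.148, 0]
    - [0, 0, 0]
    - [0, 0, 0]
  turn:
    - [0, 0, 0.143]
    - [0, 0, 0.143]
    - [0, 0, 0.143]
    - [0, 0, 0.143]
    - [0, 0, 0.143]
    - [0, 0, 0]
    - [0, 0, 0]

```text
clock: 10.62
position: [0.4222, 0.3243, 0.108]
ee_rot: [0.999, 0.036, 0.0, -0.0]
ft_force: [0.3, -0.3, -2.1]
grip_width: 0.568
```

```bash
python3 look.py w6 city; python3 plan.py .423 .323 .014 4 0
```

```text
[0.4222 0.3243 0.108 ] 4.176057215401504
from [0.4227 0.3227 0.1079] 4.11 n 3 clock 10.6667 tilt [0.001 0.   ]
{"claw": [0.0, 0.0, 0.0], "dp": [[0.001, -0.0, 0.156], [0.001, -0.0, 0.156], [0.001, -0.0, 0.156]], "turn": [[0, 0, 0.0008], [0, 0, 0.0008], [0, 0, 0.0008]]}
```

View pics/w6o.png

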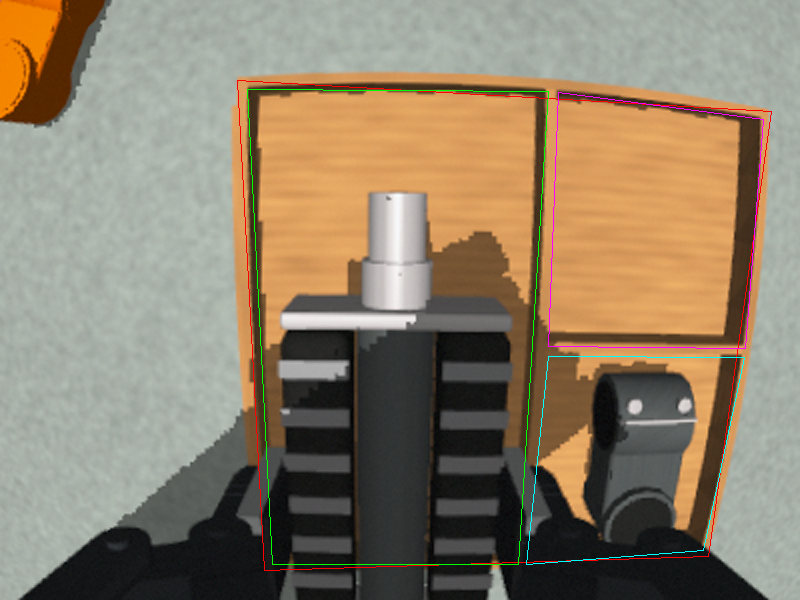

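move_arm:
  claw: [0, 0, 0, 0, 0, 0]
  dp:
    - [0, 0, 0.12]
    - [0, 0, 0.12]
    - [0, 0, 0.11]
    - [0, 0, 0.07]
    - [0, 0, 0.047]
    - [0, 0, 0]
  turn:
    - [0, 0, 0]
    - [0, 0, 0]
    - [0, 0, 0]
    - [0, 0, 0]
    - [0, 0, 0]
    - [0, 0, 0]

```text
clock: 11.17
position: [0.4228, 0.3212, 0.0134]
ee_rot: [0.999, 0.035, -0.0, 0.0]
ft_force: [-0.2, 0.4, -2.6]
grip_width: 0.568
```

move_arm:
  claw: [0, 0.7, 0.7, 0.7, 0.7]
  dp:
    - [0, 0, 0]
    - [0, 0, 0]
    - [0, 0, 0]
    - [0, 0, 0]
    - [0, 0, 0]
  turn:
    - [0, 0, 0]
    - [0, 0, 0]
    - [0, 0, 0]
    - [0, 0, 0]
    - [0, 0, 0]

```text
clock: 11.58
position: [0.423, 0.3226, 0.0144]
ee_rot: [0.999, 0.035, 0.0, -0.0]
ft_force: [-0.6, 0.4, 0.1]
grip_width: 0.698
```

move_arm:
  claw: [0.7, 0.7, 0.7, 1, 1]
  dp:
    - [0, 0, -0.15]
    - [0, 0, -0.2]
    - [0, 0, -0.2]
    - [0, 0, -0.15]
    - [0, 0, 0]
  turn:
    - [0, 0, 0]
    - [0, 0, 0]
    - [0, 0, 0]
    - [0, 0, 0]
    - [0, 0, 0]

```text
clock: 12.0
position: [0.4254, 0.3246, 0.161]
ee_rot: [0.999, 0.035, 0.004, -0.003]
ft_force: [1.1, 0.3, 0.6]
grip_width: 0.956
```

```bash
python3 look.py w7 city; python3 plan.py .680 -.089 .17 80 1
```

```text
[0.4254 0.3246 0.161 ] 3.9833764196421027
from [0.4244 0.3238 0.1578] 4.0 n 13 clock 12.05 tilt [0.005 0.005]
{"claw": [1.0, 1.0, 1.0, 1.0, 1.0, 1.0, 1.0, 1.0], "dp": [[0.087, 0.165, -0.005], [0.07, 0.173, -0.005], [0.052, 0.179, -0.005], [0.033, 0.184, -0.005], [0.014, 0.186, -0.005], [-0.005, 0.187, -0.005], [-0.024, 0.185, -0.005], [-0.043, 0.182, -0.005]], "turn": [[0, 0, -0.1299], [0, 0, -0.1299], [0, 0, -0.1299], [0, 0, -0.1299], [0, 0, -0.1299], [0, 0, -0.1299], [0, 0, -0.1299], [0, 0, -0.1299]]}
{"claw": [1.0, 1.0, 1.0, 1.0, 1.0], "dp": [[-0.061, 0.177, -0.005], [-0.078, 0.169, -0.005], [-0.095, 0.161, -0.005], [-0.111, 0.15, -0.005], [-0.126, 0.138, -0.005]], "turn": [[0, 0, -0.1299], [0, 0, -0.1299], [0, 0, -0.1299], [0, 0, -0.1299], [0, 0, -0.1299]]}
```

View pics/w7o.png

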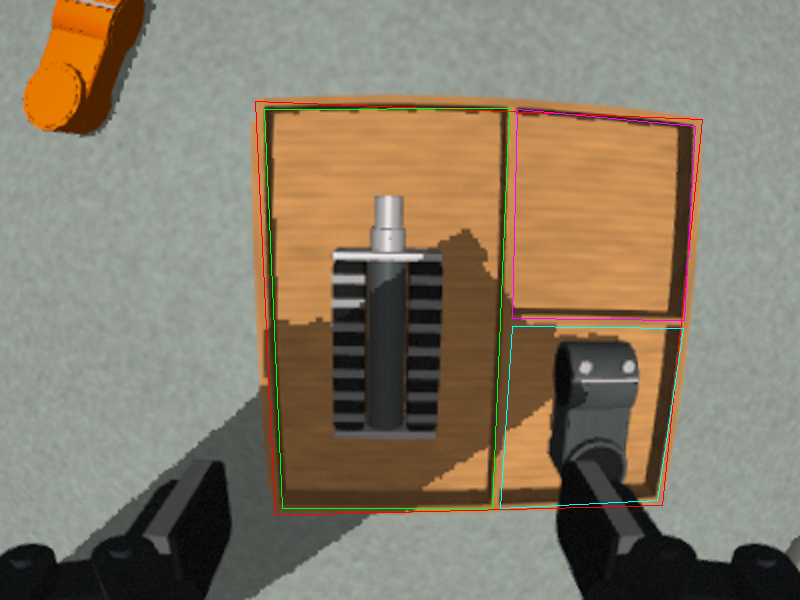

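Pedal lies flat in the wide bay and the stem in the small bay. Next the bell.

move_arm:
  claw: [1, 1, 1, 1, 1, 1, 1, 1]
  dp:
    - [0.087, 0.165, 0]
    - [0.07, 0.173, 0]
    - [0.052, 0.179, 0]
    - [0.033, 0.184, 0]
    - [0.014, 0.186, 0]
    - [-0.005, 0.187, 0]
    - [-0.024, 0.185, 0]
    - [-0.043, 0.182, 0]
  turn:
    - [0, 0, -0.13]
    - [0, 0, -0.13]
    - [0, 0, -0.13]
    - [0, 0, -0.13]
    - [0, 0, -0.13]
    - [0, 0, -0.13]
    - [0, 0, -0.13]
    - [0, 0, -0.13]

```text
clock: 12.72
position: [0.5801, 0.0667, 0.1529]
ee_rot: [0.902, 0.431, -0.001, -0.0]
ft_force: [0.0, 0.9, -0.0]
grip_width: 0.997
```

move_arm:
  claw: [1, 1, 1, 1, 1, 1, 1]
  dp:
    - [-0.061, 0.177, 0]
    - [-0.078, 0.169, 0]
    - [-0.095, 0.161, 0]
    - [-0.111, 0.15, 0]
    - [-0.126, 0.138, 0]
    - [0, 0, 0]
    - [0, 0, 0]
  turn:
    - [0, 0, -0.13]
    - [0, 0, -0.13]
    - [0, 0, -0.13]
    - [0, 0, -0.13]
    - [0, 0, -0.13]
    - [0, 0, 0]
    - [0, 0, 0]

```text
clock: 13.3
position: [0.6781, -0.0934, 0.152]
ee_rot: [0.767, 0.642, -0.001, -0.0]
ft_force: [0.6, 0.6, -0.3]
grip_width: 0.999
```

```bash
python3 look.py w8 bell long; python3 plan.py .68 -.089 .004 80 1
```

```text
[ 0.6781 -0.0934  0.152 ] 79.8208971609586
from [ 0.678  -0.0909  0.1523] 79.92 n 4 clock 13.35 tilt [-0.002  0.   ]
{"claw": [1.0, 1.0, 1.0, 1.0], "dp": [[0.003, 0.002, 0.185], [0.003, 0.002, 0.185], [0.003, 0.002, 0.185], [0.003, 0.002, 0.185]], "turn": [[0, 0, -0.0004], [0, 0, -0.0004], [0, 0, -0.0004], [0, 0, -0.0004]]}
```

View pics/w8o.png

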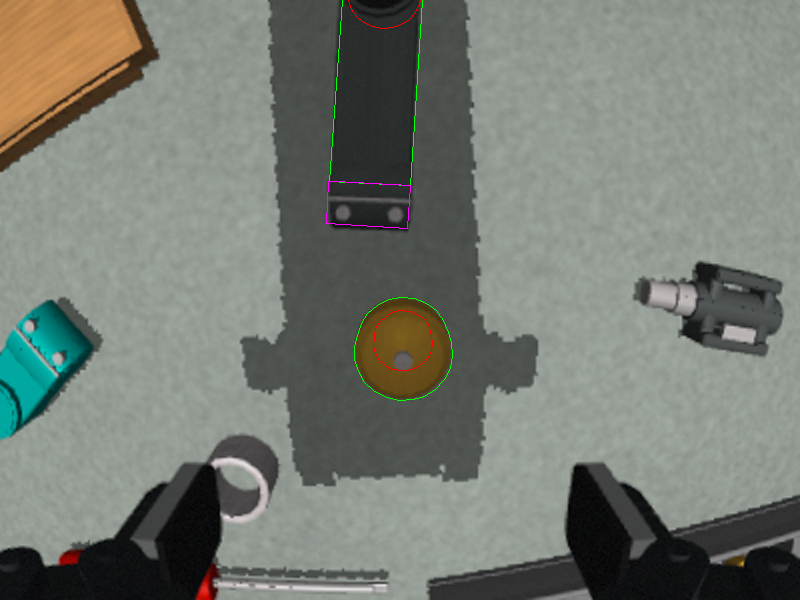

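move_arm:
  claw: [1, 1, 1, 1, 1, 1]
  dp:
    - [0.006, 0.006, 0.17]
    - [0.006, 0.004, 0.17]
    - [0, 0, 0.17]
    - [0, 0, 0.14]
    - [0, 0, 0.08]
    - [0, 0, 0]
  turn:
    - [0, 0, 0]
    - [0, 0, 0]
    - [0, 0, 0]
    - [0, 0, 0]
    - [0, 0, 0]
    - [0, 0, 0]

```text
clock: 13.85
position: [0.6775, -0.0855, 0.003]
ee_rot: [0.765, 0.644, -0.002, -0.003]
ft_force: [0.2, 1.1, -0.8]
grip_width: 1.002
```

move_arm:
  claw: [0, 0, 0, 0, 0, 0, 0]
  dp:
    - [0, 0, 0]
    - [0, 0, 0]
    - [0, 0, 0]
    - [0, 0, 0]
    - [0, 0, 0]
    - [0, 0, 0]
    - [0, 0, 0]
  turn:
    - [0, 0, 0]
    - [0, 0, 0]
    - [0, 0, 0]
    - [0, 0, 0]
    - [0, 0, 0]
    - [0, 0, 0]
    - [0, 0, 0]
  grip_force: 50

```text
clock: 14.43
position: [0.6823, -0.088, 0.0102]
ee_rot: [0.766, 0.643, 0.001, 0.001]
ft_force: [0.2, 1.2, 6.8]
grip_width: 0.493
```

move_arm:
  claw: [0, 0, 0, 0]
  dp:
    - [0, 0, -0.06]
    - [0, 0, -0.14]
    - [0, 0, -0.15]
    - [0, 0, -0.15]
  turn:
    - [0, 0, 0]
    - [0, 0, 0]
    - [0, 0, 0]
    - [0, 0, 0]

```text
clock: 14.77
position: [0.6806, -0.0882, 0.1101]
ee_rot: [0.766, 0.643, 0.0, -0.0]
ft_force: [0.6, 0.5, -1.1]
grip_width: 0.495
```

```bash
python3 plan.py .5223 .3928 .11 94 0
```

```text
from [ 0.6806 -0.0882  0.1101] 80.03 n 14 clock 14.7667 tilt [0. 0.]
{"claw": [0.0, 0.0, 0.0, 0.0, 0.0, 0.0, 0.0, 0.0], "dp": [[0.159, -0.085, 0.0], [0.161, -0.083, 0.0], [0.162, -0.08, 0.0], [0.164, -0.077, 0.0], [0.165, -0.074, 0.0], [0.166, -0.071, 0.0], [0.167, -0.068, 0.0], [0.169, -0.065, 0.0]], "turn": [[0, 0, -0.0222], [0, 0, -0.0222], [0, 0, -0.0222], [0, 0, -0.0222], [0, 0, -0.0222], [0, 0, -0.0222], [0, 0, -0.0222], [0, 0, -0.0222]]}
{"claw": [0.0, 0.0, 0.0, 0.0, 0.0, 0.0], "dp": [[0.17, -0.062, 0.0], [0.171, -0.059, 0.0], [0.172, -0.057, 0.0], [0.173, -0.054, 0.0], [0.174, -0.05, 0.0], [0.175, -0.047, 0.0]], "turn": [[0, 0, -0.0222], [0, 0, -0.0222], [0, 0, -0.0222], [0, 0, -0.0222], [0, 0, -0.0222], [0, 0, -0.0222]]}
```

move_arm:
  claw: [0, 0, 0, 0, 0, 0, 0, 0]
  dp:
    - [0.159, -0.085, 0]
    - [0.161, -0.083, 0]
    - [0.162, -0.08, 0]
    - [0.164, -0.077, 0]
    - [0.165, -0.074, 0]
    - [0.166, -0.071, 0]
    - [0.167, -0.068, 0]
    - [0.169, -0.065, 0]
  turn:
    - [0, 0, -0.022]
    - [0, 0, -0.022]
    - [0, 0, -0.022]
    - [0, 0, -0.022]
    - [0, 0, -0.022]
    - [0, 0, -0.022]
    - [0, 0, -0.022]
    - [0, 0, -0.022]

```text
clock: 15.43
position: [0.5901, 0.188, 0.1094]
ee_rot: [0.719, 0.695, 0.001, 0.0]
ft_force: [1.2, -0.1, -1.4]
grip_width: 0.491
```

move_arm:
  claw: [0, 0, 0, 0, 0, 0, 0, 0]
  dp:
    - [0.17, -0.062, 0]
    - [0.171, -0.059, 0]
    - [0.172, -0.057, 0]
    - [0.173, -0.054, 0]
    - [0.174, -0.05, 0]
    - [0.175, -0.047, 0]
    - [0, 0, 0]
    - [0, 0, 0]
  turn:
    - [0, 0, -0.022]
    - [0, 0, -0.022]
    - [0, 0, -0.022]
    - [0, 0, -0.022]
    - [0, 0, -0.022]
    - [0, 0, -0.022]
    - [0, 0, 0]
    - [0, 0, 0]

```text
clock: 16.1
position: [0.5216, 0.396, 0.1088]
ee_rot: [0.681, 0.732, 0.001, -0.0]
ft_force: [0.6, -1.3, -1.5]
grip_width: 0.49
```

```bash
python3 look.py w9 city; python3 plan.py .5223 .3928 .015 94 0
```

```text
[0.5216 0.396  0.1088] 94.16916285081643
from [0.5231 0.3936 0.1088] 93.97 n 3 clock 16.15 tilt [0.001 0.   ]
{"claw": [0.0, 0.0, 0.0], "dp": [[-0.001, -0.001, 0.156], [-0.001, -0.001, 0.156], [-0.001, -0.001, 0.156]], "turn": [[0, 0, -0.0002], [0, 0, -0.0002], [0, 0, -0.0002]]}
```

View pics/w9o.png

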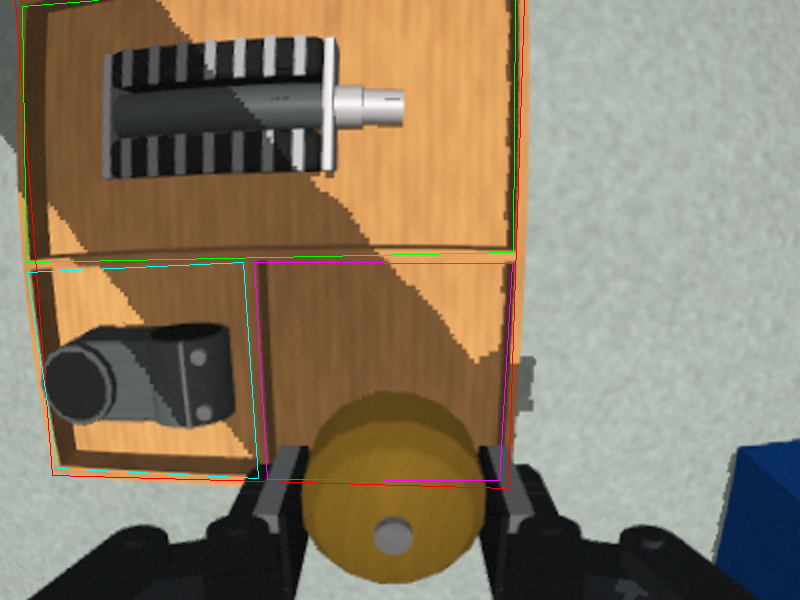

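move_arm:
  claw: [0, 0, 0, 0, 0, 0]
  dp:
    - [-0.004, -0.004, 0.12]
    - [0, 0, 0.12]
    - [0, 0, 0.11]
    - [0, 0, 0.07]
    - [0, 0, 0.045]
    - [0, 0, 0]
  turn:
    - [0, 0, 0]
    - [0, 0, 0]
    - [0, 0, 0]
    - [0, 0, 0]
    - [0, 0, 0]
    - [0, 0, 0]

```text
clock: 16.65
position: [0.5233, 0.3909, 0.0147]
ee_rot: [0.683, 0.73, -0.0, 0.0]
ft_force: [0.2, -0.3, -0.3]
grip_width: 0.493
```

move_arm:
  claw: [0, 0.64, 0.64, 0.64, 0.64]
  dp:
    - [0, 0, 0]
    - [0, 0, 0]
    - [0, 0, 0]
    - [0, 0, 0]
    - [0, 0, 0]
  turn:
    - [0, 0, 0]
    - [0, 0, 0]
    - [0, 0, 0]
    - [0, 0, 0]
    - [0, 0, 0]

```text
clock: 17.07
position: [0.5227, 0.3925, 0.0154]
ee_rot: [0.683, 0.731, 0.0, 0.0]
ft_force: [-0.4, 0.6, 0.1]
grip_width: 0.64
```

move_arm:
  claw: [0.64, 0.64, 0.64, 1, 1]
  dp:
    - [0, 0, -0.12]
    - [0, 0, -0.2]
    - [0, 0, -0.2]
    - [0, 0, -0.15]
    - [0, 0, 0]
  turn:
    - [0, 0, 0]
    - [0, 0, 0]
    - [0, 0, 0]
    - [0, 0, 0]
    - [0, 0, 0]

```text
clock: 17.48
position: [0.5253, 0.3945, 0.157]
ee_rot: [0.683, 0.731, 0.006, 0.001]
ft_force: [0.0, 0.5, 0.8]
grip_width: 0.899
```

```bash
python3 look.py w10 city; python3 plan.py .688 .082 .16 -17 1
```

```text
[0.5253 0.3945 0.157 ] 93.89812810313154
from [0.5243 0.3937 0.1535] 93.9 n 17 clock 17.5333 tilt [0.006 0.005]
{"claw": [1.0, 1.0, 1.0, 1.0, 1.0, 1.0, 1.0, 1.0], "dp": [[-0.095, 0.042, -0.002], [-0.089, 0.052, -0.002], [-0.083, 0.062, -0.002], [-0.075, 0.071, -0.002], [-0.067, 0.079, -0.002], [-0.057, 0.086, -0.002], [-0.047, 0.092, -0.002], [-0.036, 0.097, -0.002]], "turn": [[0, 0, 0.145], [0, 0, 0.145], [0, 0, 0.145], [0, 0, 0.145], [0, 0, 0.145], [0, 0, 0.145], [0, 0, 0.145], [0, 0, 0.145]]}
{"claw": [1.0, 1.0, 1.0, 1.0, 1.0, 1.0, 1.0, 1.0], "dp": [[-0.025, 0.1, -0.002], [-0.013, 0.103, -0.002], [-0.002, 0.104, -0.002], [0.01, 0.103, -0.002], [0.022, 0.101, -0.002], [0.033, 0.098, -0.002], [0.044, 0.094, -0.002], [0.054, 0.088, -0.002]], "turn": [[0, 0, 0.145], [0, 0, 0.145], [0, 0, 0.145], [0, 0, 0.145], [0, 0, 0.145], [0, 0, 0.145], [0, 0, 0.145], [0, 0, 0.145]]}
{"claw": [1.0], "dp": [[0.064, 0.081, -0.002]], "turn": [[0, 0, 0.145]]}
```

View pics/w10o.png

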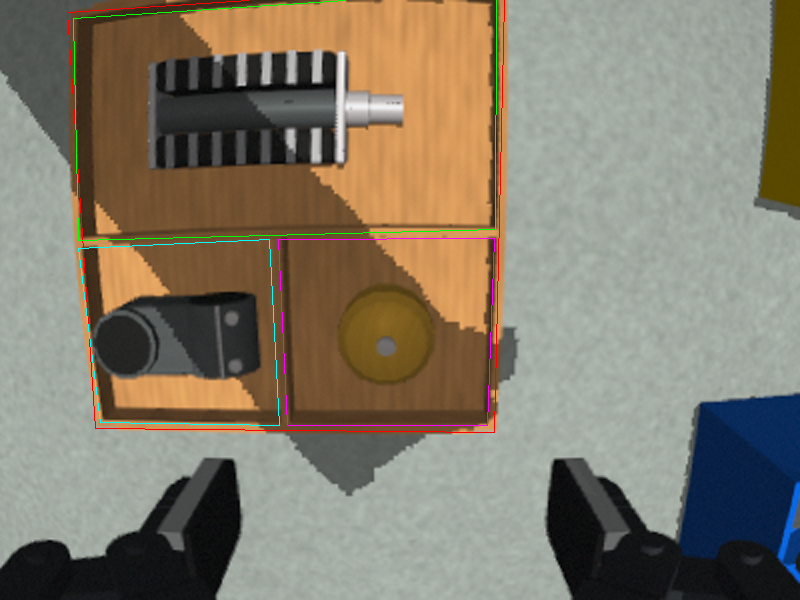

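move_arm:
  claw: [1, 1, 1, 1, 1, 1, 1, 1]
  dp:
    - [-0.095, 0.042, 0]
    - [-0.089, 0.052, 0]
    - [-0.083, 0.062, 0]
    - [-0.075, 0.071, 0]
    - [-0.067, 0.079, 0]
    - [-0.057, 0.086, 0]
    - [-0.047, 0.092, 0]
    - [-0.036, 0.097, 0]
  turn:
    - [0, 0, 0.145]
    - [0, 0, 0.145]
    - [0, 0, 0.145]
    - [0, 0, 0.145]
    - [0, 0, 0.145]
    - [0, 0, 0.145]
    - [0, 0, 0.145]
    - [0, 0, 0.145]

```text
clock: 18.2
position: [0.5993, 0.2447, 0.1479]
ee_rot: [0.935, 0.353, -0.001, 0.0]
ft_force: [0.9, -0.3, -0.2]
grip_width: 1.002
```

move_arm:
  claw: [1, 1, 1, 1, 1, 1, 1, 1]
  dp:
    - [-0.025, 0.1, 0]
    - [-0.013, 0.103, 0]
    - [-0.002, 0.104, 0]
    - [0.01, 0.103, 0]
    - [0.022, 0.101, 0]
    - [0.033, 0.098, 0]
    - [0.044, 0.094, 0]
    - [0.054, 0.088, 0]
  turn:
    - [0, 0, 0.145]
    - [0, 0, 0.145]
    - [0, 0, 0.145]
    - [0, 0, 0.145]
    - [0, 0, 0.145]
    - [0, 0, 0.145]
    - [0, 0, 0.145]
    - [0, 0, 0.145]

```text
clock: 18.87
position: [0.6764, 0.0982, 0.1478]
ee_rot: [0.996, -0.094, -0.001, 0.0]
ft_force: [-0.3, 0.5, -0.4]
grip_width: 0.999
```

move_arm:
  claw: [1, 1, 1]
  dp:
    - [0.064, 0.081, 0]
    - [0, 0, 0]
    - [0, 0, 0]
  turn:
    - [0, 0, 0.145]
    - [0, 0, 0]
    - [0, 0, 0]

```text
clock: 19.12
position: [0.6859, 0.0793, 0.1477]
ee_rot: [0.989, -0.149, -0.001, 0.001]
ft_force: [0.1, 1.0, 1.0]
grip_width: 0.999
```

```bash
python3 look.py w11 clip; python3 plan.py .688 .082 .006 -17 1
```

```text
[0.6859 0.0793 0.1477] -17.10235681971992
from [0.6856 0.0811 0.1479] -16.94 n 4 clock 19.1667 tilt [-0.001 -0.   ]
{"claw": [1.0, 1.0, 1.0, 1.0], "dp": [[0.002, -0.002, 0.177], [0.002, -0.002, 0.177], [0.002, -0.002, 0.177], [0.002, -0.002, 0.177]], "turn": [[0, 0, 0.0003], [0, 0, 0.0003], [0, 0, 0.0003], [0, 0, 0.0003]]}
```

View pics/w11o.png

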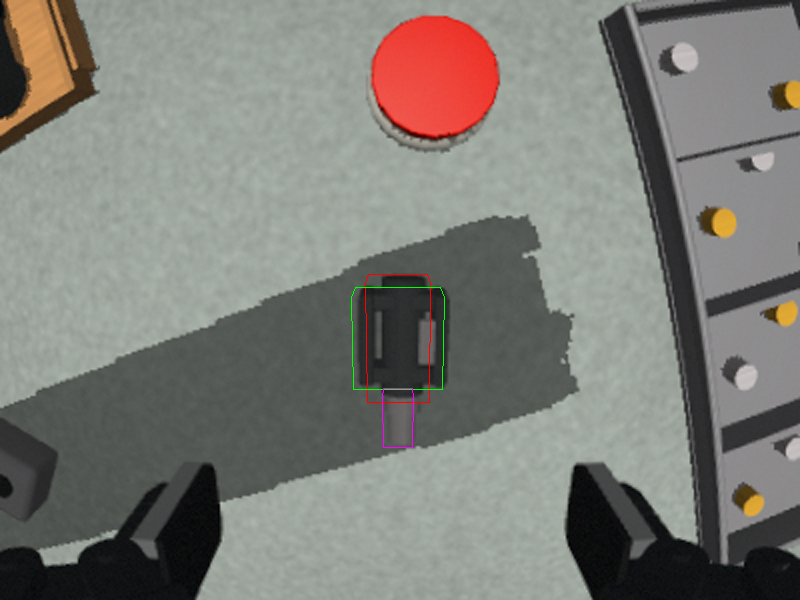

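move_arm:
  claw: [1, 1, 1, 1, 1, 1]
  dp:
    - [0.01, -0.004, 0.17]
    - [0.01, -0.004, 0.17]
    - [0, 0, 0.17]
    - [0, 0, 0.13]
    - [0, 0, 0.065]
    - [0, 0, 0]
  turn:
    - [0, 0, 0]
    - [0, 0, 0]
    - [0, 0, 0]
    - [0, 0, 0]
    - [0, 0, 0]
    - [0, 0, 0]

```text
clock: 19.67
position: [0.6878, 0.0825, 0.0043]
ee_rot: [0.989, -0.147, -0.003, 0.001]
ft_force: [-0.3, -0.0, -0.2]
grip_width: 1.004
```

move_arm:
  claw: [0, 0, 0, 0, 0, 0, 0]
  dp:
    - [0, 0, 0]
    - [0, 0, 0]
    - [0, 0, 0]
    - [0, 0, 0]
    - [0, 0, 0]
    - [0, 0, 0]
    - [0, 0, 0]
  turn:
    - [0, 0, 0]
    - [0, 0, 0]
    - [0, 0, 0]
    - [0, 0, 0]
    - [0, 0, 0]
    - [0, 0, 0]
    - [0, 0, 0]
  grip_force: 60

```text
clock: 20.25
position: [0.6917, 0.0815, 0.0101]
ee_rot: [0.989, -0.148, 0.001, -0.001]
ft_force: [-0.5, 0.0, 6.5]
grip_width: 0.449
```

move_arm:
  claw: [0, 0, 0, 0]
  dp:
    - [0, 0, -0.06]
    - [0, 0, -0.14]
    - [0, 0, -0.15]
    - [0, 0, -0.15]
  turn:
    - [0, 0, 0]
    - [0, 0, 0]
    - [0, 0, 0]
    - [0, 0, 0]

```text
clock: 20.58
position: [0.69, 0.0811, 0.1098]
ee_rot: [0.989, -0.148, -0.0, 0.0]
ft_force: [-0.2, -0.5, -1.0]
grip_width: 0.452
```

```bash
python3 plan.py .490 -.351 .11 -75.8 0
```

```text
from [0.69   0.0811 0.1098] -17.03 n 13 clock 20.5833 tilt [-0. -0.]
{"claw": [0.0, 0.0, 0.0, 0.0, 0.0, 0.0, 0.0, 0.0], "dp": [[-0.025, 0.181, -0.0], [-0.01, 0.183, -0.0], [0.004, 0.183, -0.0], [0.018, 0.182, -0.0], [0.033, 0.18, -0.0], [0.047, 0.177, -0.0], [0.061, 0.173, -0.0], [0.074, 0.167, -0.0]], "turn": [[0, 0, 0.1005], [0, 0, 0.1005], [0, 0, 0.1005], [0, 0, 0.1005], [0, 0, 0.1005], [0, 0, 0.1005], [0, 0, 0.1005], [0, 0, 0.1005]]}
{"claw": [0.0, 0.0, 0.0, 0.0, 0.0], "dp": [[0.087, 0.161, -0.0], [0.099, 0.154, -0.0], [0.111, 0.145, -0.0], [0.122, 0.136, -0.0], [0.133, 0.126, -0.0]], "turn": [[0, 0, 0.1005], [0, 0, 0.1005], [0, 0, 0.1005], [0, 0, 0.1005], [0, 0, 0.1005]]}
```

move_arm:
  claw: [0, 0, 0, 0, 0, 0, 0, 0]
  dp:
    - [-0.025, 0.181, 0]
    - [-0.01, 0.183, 0]
    - [0.004, 0.183, 0]
    - [0.018, 0.182, 0]
    - [0.033, 0.18, 0]
    - [0.047, 0.177, 0]
    - [0.061, 0.173, 0]
    - [0.074, 0.167, 0]
  turn:
    - [0, 0, 0.1]
    - [0, 0, 0.1]
    - [0, 0, 0.1]
    - [0, 0, 0.1]
    - [0, 0, 0.1]
    - [0, 0, 0.1]
    - [0, 0, 0.1]
    - [0, 0, 0.1]

```text
clock: 21.25
position: [0.567, -0.1862, 0.109]
ee_rot: [0.894, -0.448, 0.0, -0.001]
ft_force: [0.4, -0.4, -2.1]
grip_width: 0.454
```

move_arm:
  claw: [0, 0, 0, 0, 0, 0, 0]
  dp:
    - [0.087, 0.161, 0]
    - [0.099, 0.154, 0]
    - [0.111, 0.145, 0]
    - [0.122, 0.136, 0]
    - [0.133, 0.126, 0]
    - [0, 0, 0]
    - [0, 0, 0]
  turn:
    - [0, 0, 0.1]
    - [0, 0, 0.1]
    - [0, 0, 0.1]
    - [0, 0, 0.1]
    - [0, 0, 0.1]
    - [0, 0, 0]
    - [0, 0, 0]

```text
clock: 21.83
position: [0.4901, -0.3535, 0.1089]
ee_rot: [0.789, -0.614, 0.0, 0.0]
ft_force: [0.5, 1.4, -2.1]
grip_width: 0.445
```

```bash
python3 look.py w12 race; python3 plan.py .490 -.351 .016 -75.8 0
```

```text
[ 0.4901 -0.3535  0.1089] -75.7942135893939
from [ 0.4915 -0.3515  0.1085] -75.58 n 3 clock 21.8833 tilt [0.001 0.   ]
{"claw": [0.0, 0.0, 0.0], "dp": [[-0.001, 0.002, 0.154], [-0.001, 0.002, 0.154], [-0.001, 0.002, 0.154]], "turn": [[0, 0, 0.0016], [0, 0, 0.0016], [0, 0, 0.0016]]}
```

View pics/w12o.png

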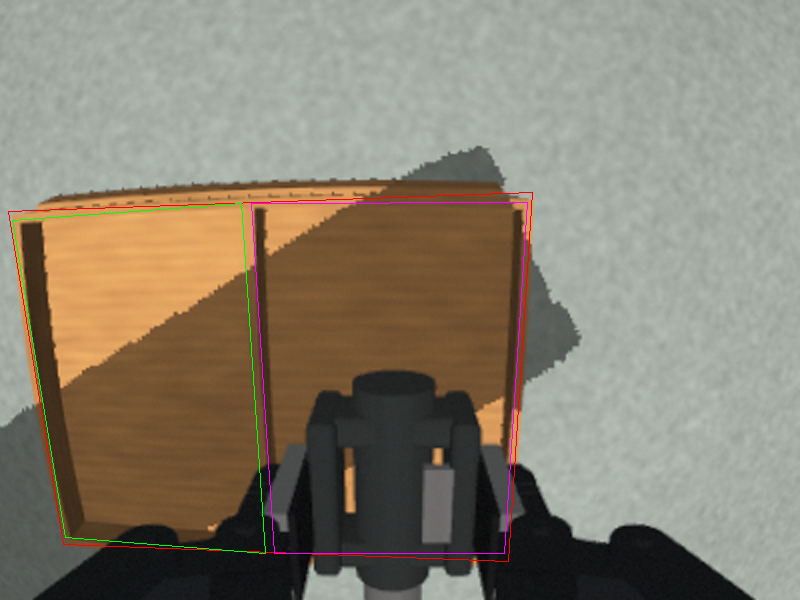

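move_arm:
  claw: [0, 0, 0, 0, 0, 0]
  dp:
    - [-0.003, 0.003, 0.12]
    - [0, 0, 0.12]
    - [0, 0, 0.11]
    - [0, 0, 0.07]
    - [0, 0, 0.043]
    - [0, 0, 0]
  turn:
    - [0, 0, 0]
    - [0, 0, 0]
    - [0, 0, 0]
    - [0, 0, 0]
    - [0, 0, 0]
    - [0, 0, 0]

```text
clock: 22.38
position: [0.4915, -0.3495, 0.0148]
ee_rot: [0.791, -0.612, -0.001, -0.0]
ft_force: [0.8, -0.4, -1.3]
grip_width: 0.448
```

move_arm:
  claw: [0, 0.62, 0.62, 0.62, 0.62]
  dp:
    - [0, 0, 0]
    - [0, 0, 0]
    - [0, 0, 0]
    - [0, 0, 0]
    - [0, 0, 0]
  turn:
    - [0, 0, 0]
    - [0, 0, 0]
    - [0, 0, 0]
    - [0, 0, 0]
    - [0, 0, 0]

```text
clock: 22.8
position: [0.4914, -0.3507, 0.0157]
ee_rot: [0.791, -0.612, 0.0, -0.0]
ft_force: [-0.3, 0.5, 0.1]
grip_width: 0.622
```

move_arm:
  claw: [0.62, 0.62, 0.62, 1, 1]
  dp:
    - [0, 0, -0.12]
    - [0, 0, -0.2]
    - [0, 0, -0.2]
    - [0, 0, -0.15]
    - [0, 0, 0]
  turn:
    - [0, 0, 0]
    - [0, 0, 0]
    - [0, 0, 0]
    - [0, 0, 0]
    - [0, 0, 0]

```text
clock: 23.22
position: [0.4933, -0.353, 0.156]
ee_rot: [0.79, -0.613, 0.005, -0.001]
ft_force: [0.5, -0.6, 0.8]
grip_width: 0.881
```

```bash
python3 look.py w13 race; python3 plan.py .559 -.079 .155 -103.7 1
```

```text
[ 0.4933 -0.353   0.156 ] -75.56035431597891
from [ 0.4926 -0.3519  0.1529] -75.53 n 8 clock 23.2667 tilt [ 0.006 -0.002]
{"claw": [1.0, 1.0, 1.0, 1.0, 1.0, 1.0, 1.0, 1.0], "dp": [[-0.155, -0.083, -0.001], [-0.16, -0.073, -0.001], [-0.164, -0.063, -0.001], [-0.167, -0.053, -0.001], [-0.17, -0.043, -0.001], [-0.173, -0.032, -0.001], [-0.174, -0.021, -0.001], [-0.175, -0.011, -0.001]], "turn": [[0, 0, 0.0783], [0, 0, 0.0783], [0, 0, 0.0783], [0, 0, 0.0783], [0, 0, 0.0783], [0, 0, 0.0783], [0, 0, 0.0783], [0, 0, 0.0783]]}
```

View pics/w13o.png

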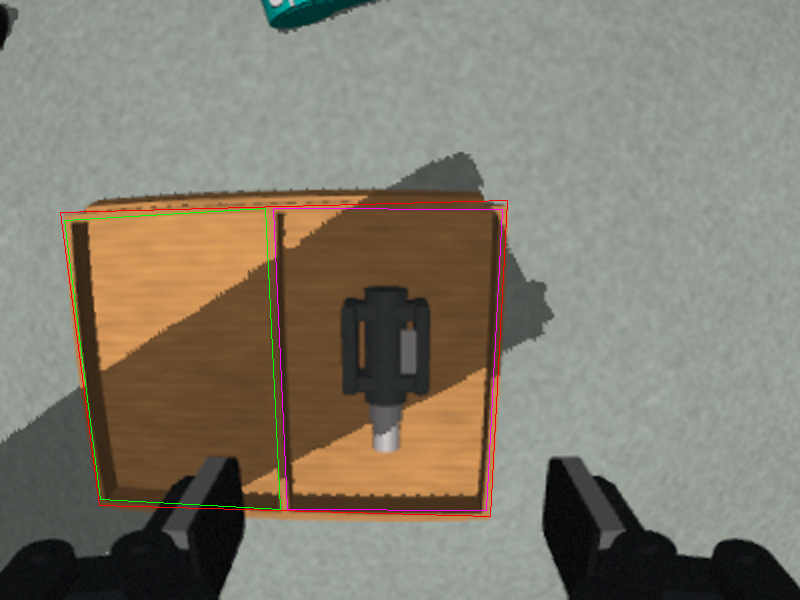

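Clip pedal lies flat in its bay. Now the long stem.

move_arm:
  claw: [1, 1, 1, 1, 1, 1, 1, 1]
  dp:
    - [-0.155, -0.083, 0]
    - [-0.16, -0.073, 0]
    - [-0.164, -0.063, 0]
    - [-0.167, -0.053, 0]
    - [-0.17, -0.043, 0]
    - [-0.173, -0.032, 0]
    - [-0.174, -0.021, 0]
    - [-0.175, -0.011, 0]
  turn:
    - [0, 0, 0.078]
    - [0, 0, 0.078]
    - [0, 0, 0.078]
    - [0, 0, 0.078]
    - [0, 0, 0.078]
    - [0, 0, 0.078]
    - [0, 0, 0.078]
    - [0, 0, 0.078]

```text
clock: 23.93
position: [0.5568, -0.0757, 0.1486]
ee_rot: [-0.617, 0.787, 0.0, -0.0]
ft_force: [0.4, 0.9, 0.0]
grip_width: 1.004
```

move_arm:
  claw: [1, 1]
  dp:
    - [0, 0, 0]
    - [0, 0, 0]
  turn:
    - [0, 0, 0]
    - [0, 0, 0]

```text
clock: 24.1
position: [0.5572, -0.0749, 0.1483]
ee_rot: [-0.62, 0.784, 0.001, -0.0]
ft_force: [-0.5, -0.6, 0.8]
grip_width: 0.997
```

```bash
python3 look.py w14 long; python3 plan.py .559 -.079 .007 -103.7 1
```

```text
[ 0.5572 -0.0749  0.1483] -103.31629868772373
from [ 0.5568 -0.0772  0.1486] -103.48 n 4 clock 24.15 tilt [-0.001 -0.   ]
{"claw": [1.0, 1.0, 1.0, 1.0], "dp": [[0.002, -0.003, 0.177], [0.002, -0.003, 0.177], [0.002, -0.003, 0.177], [0.002, -0.003, 0.177]], "turn": [[0, 0, 0.0012], [0, 0, 0.0012], [0, 0, 0.0012], [0, 0, 0.0012]]}
```

View pics/w14o.png

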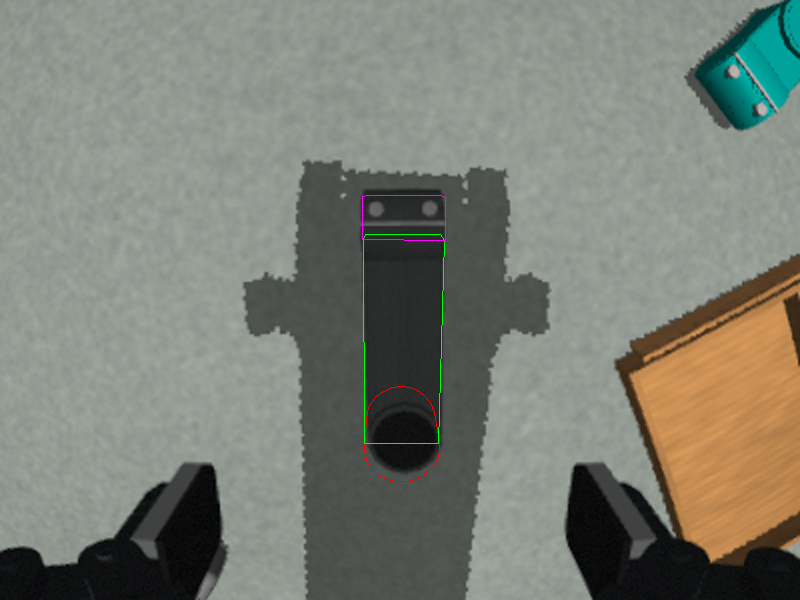

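move_arm:
  claw: [1, 1, 1, 1, 1, 1]
  dp:
    - [0.003, -0.01, 0.17]
    - [0.003, -0.01, 0.17]
    - [0, 0, 0.17]
    - [0, 0, 0.13]
    - [0, 0, 0.065]
    - [0, 0, 0]
  turn:
    - [0, 0, 0]
    - [0, 0, 0]
    - [0, 0, 0]
    - [0, 0, 0]
    - [0, 0, 0]
    - [0, 0, 0]

```text
clock: 24.65
position: [0.5584, -0.0812, 0.0057]
ee_rot: [-0.618, 0.786, 0.001, -0.002]
ft_force: [-0.2, -0.1, 0.2]
grip_width: 0.998
```

move_arm:
  claw: [0, 0, 0, 0, 0, 0, 0]
  dp:
    - [0, 0, 0]
    - [0, 0, 0]
    - [0, 0, 0]
    - [0, 0, 0]
    - [0, 0, 0]
    - [0, 0, 0]
    - [0, 0, 0]
  turn:
    - [0, 0, 0]
    - [0, 0, 0]
    - [0, 0, 0]
    - [0, 0, 0]
    - [0, 0, 0]
    - [0, 0, 0]
    - [0, 0, 0]
  grip_force: 60

```text
clock: 25.23
position: [0.5618, -0.0797, 0.0098]
ee_rot: [-0.618, 0.786, -0.001, 0.001]
ft_force: [-2.2, 1.5, 8.0]
grip_width: 0.383
```

move_arm:
  claw: [0, 0, 0, 0]
  dp:
    - [0, 0, -0.06]
    - [0, 0, -0.14]
    - [0, 0, -0.15]
    - [0, 0, -0.15]
  turn:
    - [0, 0, 0]
    - [0, 0, 0]
    - [0, 0, 0]
    - [0, 0, 0]

```text
clock: 25.57
position: [0.5602, -0.0799, 0.1101]
ee_rot: [-0.618, 0.786, 0.0, -0.0]
ft_force: [1.1, 0.7, -2.4]
grip_width: 0.383
```

```bash
python3 plan.py .456 -.2505 .11 -76 0
```

```text
from [ 0.5602 -0.0799  0.1101] -103.62 n 6 clock 25.5667 tilt [-0.001 -0.   ]
{"claw": [0.0, 0.0, 0.0, 0.0, 0.0, 0.0], "dp": [[0.159, 0.051, 0.0], [0.154, 0.063, 0.0], [0.148, 0.076, 0.0], [0.142, 0.087, 0.0], [0.134, 0.098, 0.0], [0.126, 0.109, 0.0]], "turn": [[0, 0, -0.1023], [0, 0, -0.1023], [0, 0, -0.1023], [0, 0, -0.1023], [0, 0, -0.1023], [0, 0, -0.1023]]}
```

move_arm:
  claw: [0, 0, 0, 0, 0, 0, 0, 0]
  dp:
    - [0.159, 0.051, 0]
    - [0.154, 0.063, 0]
    - [0.148, 0.076, 0]
    - [0.142, 0.087, 0]
    - [0.134, 0.098, 0]
    - [0.126, 0.109, 0]
    - [0, 0, 0]
    - [0, 0, 0]
  turn:
    - [0, 0, -0.102]
    - [0, 0, -0.102]
    - [0, 0, -0.102]
    - [0, 0, -0.102]
    - [0, 0, -0.102]
    - [0, 0, -0.102]
    - [0, 0, 0]
    - [0, 0, 0]

```text
clock: 26.23
position: [0.4554, -0.2521, 0.1092]
ee_rot: [0.786, -0.618, 0.0, -0.0]
ft_force: [0.7, 0.5, -2.7]
grip_width: 0.384
```

```bash
python3 look.py w15 race; python3 plan.py .456 -.2505 .0155 -76 0
```

```text
[ 0.4554 -0.2521  0.1092] -76.32327722680198
from [ 0.4565 -0.2505  0.109 ] -76.2 n 3 clock 26.2833 tilt [0.001 0.001]
{"claw": [0.0, 0.0, 0.0], "dp": [[-0.0, 0.001, 0.156], [-0.0, 0.001, 0.156], [-0.0, 0.001, 0.156]], "turn": [[0, 0, -0.0015], [0, 0, -0.0015], [0, 0, -0.0015]]}
```

View pics/w15o.png

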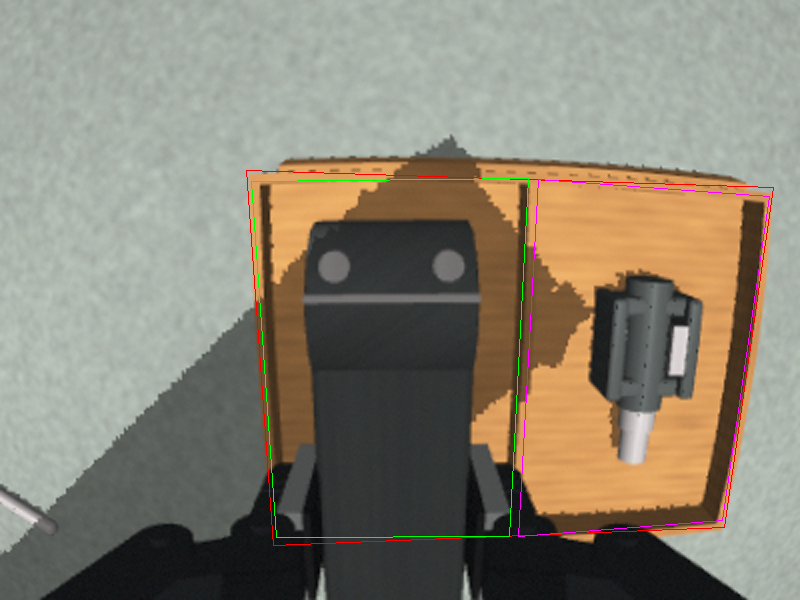

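move_arm:
  claw: [0, 0, 0, 0, 0, 0]
  dp:
    - [0, 0, 0.12]
    - [0, 0, 0.12]
    - [0, 0, 0.11]
    - [0, 0, 0.07]
    - [0, 0, 0.046]
    - [0, 0, 0]
  turn:
    - [0, 0, 0]
    - [0, 0, 0]
    - [0, 0, 0]
    - [0, 0, 0]
    - [0, 0, 0]
    - [0, 0, 0]

```text
clock: 26.78
position: [0.4571, -0.249, 0.0144]
ee_rot: [0.788, -0.616, -0.001, 0.0]
ft_force: [-0.2, 0.1, -1.3]
grip_width: 0.383
```

move_arm:
  claw: [0, 0.55, 0.55, 0.55, 0.55]
  dp:
    - [0, 0, 0]
    - [0, 0, 0]
    - [0, 0, 0]
    - [0, 0, 0]
    - [0, 0, 0]
  turn:
    - [0, 0, 0]
    - [0, 0, 0]
    - [0, 0, 0]
    - [0, 0, 0]
    - [0, 0, 0]

```text
clock: 27.2
position: [0.457, -0.2501, 0.0154]
ee_rot: [0.788, -0.616, 0.0, -0.0]
ft_force: [0.1, 0.4, 0.8]
grip_width: 0.55
```

move_arm:
  claw: [0.55, 0.55, 0.55, 1, 1, 1, 1]
  dp:
    - [0, 0, -0.12]
    - [0, 0, -0.2]
    - [0, 0, -0.2]
    - [0, 0, -0.2]
    - [0, 0, -0.2]
    - [0, 0, 0]
    - [0, 0, 0]
  turn:
    - [0, 0, 0]
    - [0, 0, 0]
    - [0, 0, 0]
    - [0, 0, 0]
    - [0, 0, 0]
    - [0, 0, 0]
    - [0, 0, 0]

```text
clock: 27.78
position: [0.4579, -0.2506, 0.2014]
ee_rot: [0.788, -0.616, 0.002, -0.002]
ft_force: [0.7, 0.1, -0.4]
grip_width: 0.999
```

```bash
python3 - <<'E'
from ov import *
import pickle
A=pickle.load(open('A.pkl','rb'));S={k:A[k] for k in('city','race')}
for n in('scene','side'):
    im=cams.camera(n);cv2.imwrite(f'pics/{n}9.png',im[:,:,::-1])
ovl('pics/side9.png','side',S,(260,125,420,355),3,'pics/f1.png')
crop('pics/scene9.png',180,150,450,260,3,'pics/f2.png')
E
python3 look.py w16 race
```

```text
[ 0.4564 -0.2498  0.1986] -76.04431531645075
```

View pics/w16o.png

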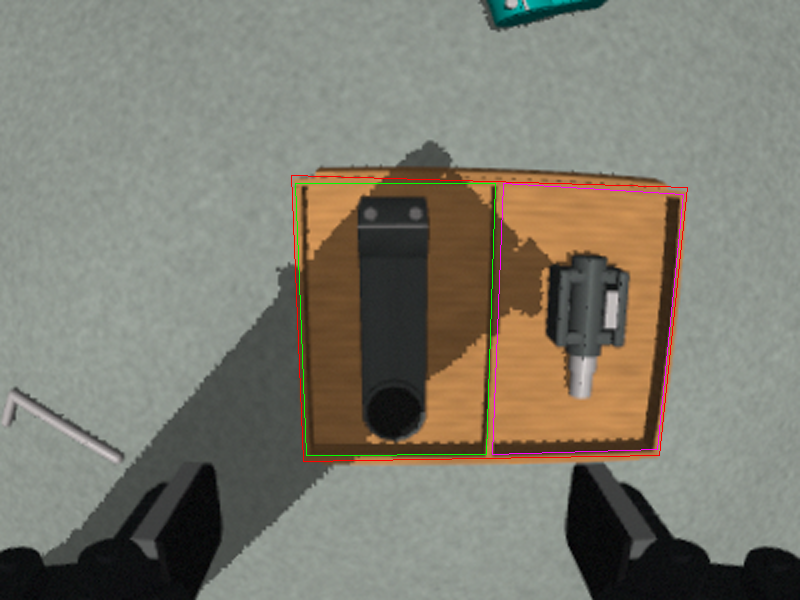

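View pics/f1.png

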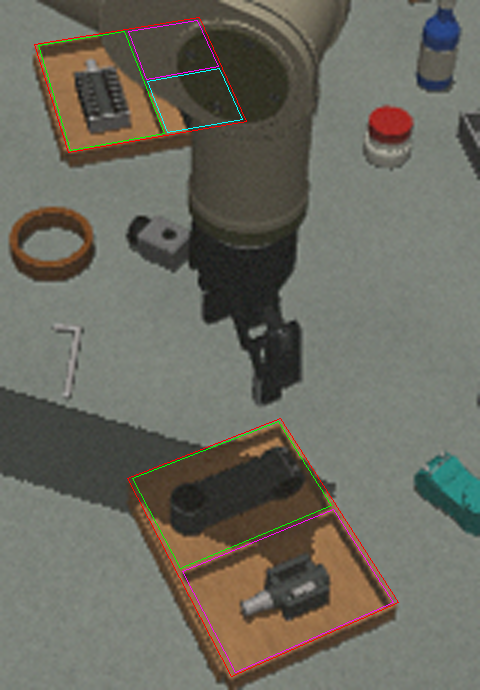

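View pics/f2.png

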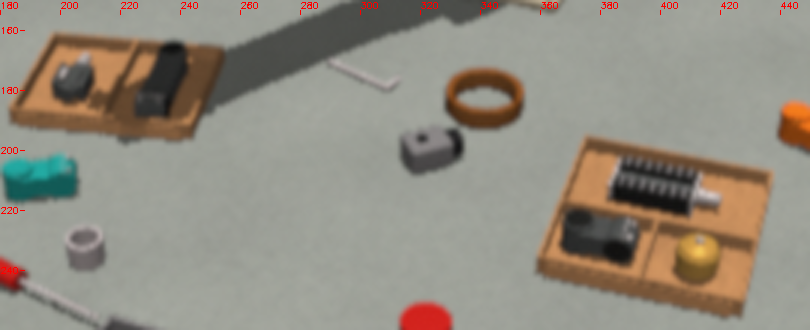

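```bash
python3 -c "
from workcell import manip
print(manip.hand_in(), manip.get_obs()['clock'])"
```

```text
the job is handed in; nothing more can be done
the job is handed in; nothing more can be done
```

I packed both kits and handed the job in at about 28 s of the 112 s allowed; no verdict was reported.

- **City tray:** the platform pedal is in the wide bay. The short stem is in the -y small bay and the bell in the +y one.
- **Race tray:** the clip pedal is in the -y bay and the long stem in the +y bay.

**Last checks:**
- **Parts:** in the closing scene and wrist pictures, every part lies flat and inside its bay walls, the same way up as before.
- **Lamp and look-alikes:** the front lamp sits at the same pixels as at the start, and I did not touch the orange or turquoise look-alikes.
- **Arm:** it was clear of everything, about 0.2 m up, when I handed in.

**Small disagreements:**
- **Tray positions:** my first city-tray estimate was 2–3 mm off and I corrected it. The race-tray outline still differs by about 2 mm at its far edge, less than the spare room around those parts.
- **Side view:** the arm hid the small city bays in the final side picture. For the short stem and bell I relied on the final scene picture and an earlier wrist picture.

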